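Clamp and start the fruit data loggers

ROBOT

A 7-joint arm with a two-finger parallel gripper is mounted at the origin on the work surface. World frame = base frame: x ahead of the robot, y to its left, z up, the work surface at z = 0. Lengths are in m, angles in rad, forces in N, time in s.
With the tool pointing down it reaches from about 0.425 to 0.925 m from the base axis. Payload 6.8 kg.
Tool frame: the origin (TCP) lies midway between the tips of the shut fingers; the grasp point (between the pads) lies 19 mm behind it; z points along the fingers, y is the line along which they close (so a half turn about z gives the same grasp; the last joint's range is limited). The gripper opens to 88 mm and grips with 3 to 60 N. Pads are 20 mm wide; open, the fingers measure 115 mm over their backs; the gripper's body (75 mm by 178 mm) begins 61 mm behind the grasp point.
Start: joints at [-1.373, 0.477, 0.022, 1.555, -0.011, 1.109, -0.083], TCP at [0.203, 0.644, 0.223] pointing down, gripper open.
Joint ranges: [-2.96, 2.96], [-0.34, 2.1], [-1.41, 1.46], [0.24, 2.44], [-1.37, 4.51], [0.17, 1.92], [-2.96, 2.96]. Speed limits (rad/s): [2.39, 2.39, 3.14, 3.14, 3.14, 3.14, 3.14].

INTERFACE

Orientations are given as a unit quaternion [x, y, z, w].
In Python, from station import get_state, camera, get_calibration, close_job gives the robot as it stands. The module is installed in compiled form; this text tells all that it offers.
- The arm moves only by the shell command python3 -m creep 'ROWS' [FORCE]. ROWS is text: rows parted by semicolons, each of 7 numbers parted by spaces: the turn, a rotation vector about the tool's x, y, z in degrees, then the shift along the tool's x, y, z in m, then the opening, from 0 (shut) to 1 (fully open). In form: rx ry rz x y z gripper; .... A call has exactly 10 rows; each row shifts and turns the commanded pose from where the row before left it, along the tool's axes as they then stand; what a row does not reach is not made up. A row lasts 1/8 s, in which the tool goes at most 62.5 mm and 10.7 degrees, less where a joint would pass 70% of its speed; a pose out of reach is approached as far as the arm can. A call with a gripper value outside its range is refused whole. The fingers move at their own pace and stop on an object; FORCE is the grip in N (left out, the last holds). Time passes only in rows, so rows that do not move let the fingers close, or fill a call up. It gives the time, the measured TCP pose, the force, the opening and the grip force at its end, in the units of the state.
- get_state(): the state, without advancing time (a new reading comes with each control period).
- camera(name): name is "scene" or "top" or "wrist"; returns the picture (480x640x3 uint8, red, green, blue); there is no depth.
- get_calibration(name): a dict with "fx", "fy", "cx", "cy" (pixels), "pose" (4x4, takes a point from camera to world coordinates). Camera axes: x right, y down, z forward; pixel columns grow to the right and rows downward; lengths in m; the calibration is good to about 2 mm. A picture is of the moment at which its call begins: read the wrist's pose just before it. get_calibration takes no time and is no camera call; for the wrist camera it gives the pose at the moment of the call.
- close_job(): hands the job in; it is judged then, once.
The state is a dict: "clock": time; "joints": joint angles; "qd": joint speeds; "effort": joint torques, N m; "eef_pos": TCP position; "eef_rot": TCP orientation; "wrist_force": force on the tool from outside, world axes, zero at the start; "moment": the same for the moment, N m; "opening": opening from 0.0 (shut) to 1.0 (fully open); "grip_force": force on a finger pad.
Only numpy, scipy, OpenCV 4.12 (cv2) and the standard library are available. Lean on these libraries where they do the work, as an engineer would, in place of code of your own. Each camera call takes 0.05 s, during which the arm holds its last target. There are 200 camera calls.

TASK

Get the white data loggers ready to travel with the kiwifruit: slide the clamp of the cradle open, lay every logger flat in the lane, crosswise (long side across the lane) with its stud up, and slide the clamp in until you feel the whole row seat firmly against the stop. Then take the stylus from its stand and press each logger's start stud fully down with its tip, never with the fingers, finally touch its tip on the reader's round steel contact disc to log the batch, and put the stylus back upright in its stand. Leave the row closed up between stop and clamp, and do not disturb the sanitiser bottle or the tape.

Things in the scene. Friction and masses are not known exactly. Their poses are not given: they have to be found in the camera images.
- cradle: Fixed cradle on the bench: a straight aluminium lane, floor 6 mm thick, 505 mm long and 86 mm wide between two green side rails 16 mm high (10 mm above the lane floor). Origin on the underside, in the middle of the lane's width; the lane runs along its y axis, x is across the lane. The stop stands at the -y end, the clamp comes from the +y end. With the clamp fully open the lane has 415 mm free between stop face and clamp face.
- stop: Fixed steel stop block closing the -y end of the lane, 106 x 20 mm, its top 50 mm above the bench. Its origin coincides with the cradle's; see stop_face.
- stop_face (a point): Middle of the face of the stop that looks into the lane, at cradle y = -200 mm, 21 mm above the bench; axes as the cradle's, so the lane lies on its +y side.
- clamp (a joint): Sliding steel clamp in the lane: 0 = fully open, growing in metres as it slides towards the stop (cradle -y), at most 0.30. It may start partly closed. Slides with about 2 N of friction and stays where it is left; pushes the loggers ahead of it.
- clamp_face (a point): Middle of the clamp's pushing face (84 mm wide, top 43 mm above the bench), 21 mm above the bench; cradle y = 215 mm minus the joint value; axes as the cradle's. The lane and the loggers lie on its -y side.
- clamp_grip (a point): In the clamp's black square handle post, 24 x 24 mm and rising to 60 mm above the bench; this point is on its axis 45 mm above the bench, 37 mm behind (+y of) the pushing face; a low foot plate whose top is 17 mm above the bench surrounds it.
- logger_a_mid (a point): Data logger: white plastic box 80 mm (own x) x 50 mm (own y) x 30 mm high, 0.12 kg, all alike and the same either way round; this point is its centre, 15 mm above its underside. On its top, in the middle, is a round dark steel start stud of 22 mm diameter, standing 8 mm proud (top 23 mm above this point). May be absent.
- stud_a (a joint): Start stud of logger_a: 0 = up, 0.006 m = fully pressed in (2 mm left standing). It yields to about 4 N of downward push, goes down to a hard stop and stays down.
- logger_b_mid (a point): Data logger: white plastic box 80 mm (own x) x 50 mm (own y) x 30 mm high, 0.12 kg, all alike and the same either way round; this point is its centre, 15 mm above its underside. On its top, in the middle, is a round dark steel start stud of 22 mm diameter, standing 8 mm proud (top 23 mm above this point). May be absent.
- stud_b (a joint): Start stud of logger_b: 0 = up, 0.006 m = fully pressed in (2 mm left standing). It yields to about 4 N of downward push, goes down to a hard stop and stays down.
- logger_c_mid (a point): Data logger: white plastic box 80 mm (own x) x 50 mm (own y) x 30 mm high, 0.12 kg, all alike and the same either way round; this point is its centre, 15 mm above its underside. On its top, in the middle, is a round dark steel start stud of 22 mm diameter, standing 8 mm proud (top 23 mm above this point). May be absent.
- stud_c (a joint): Start stud of logger_c: 0 = up, 0.006 m = fully pressed in (2 mm left standing). It yields to about 4 N of downward push, goes down to a hard stop and stays down.
- logger_d_mid (a point): Data logger: white plastic box 80 mm (own x) x 50 mm (own y) x 30 mm high, 0.12 kg, all alike and the same either way round; this point is its centre, 15 mm above its underside. On its top, in the middle, is a round dark steel start stud of 22 mm diameter, standing 8 mm proud (top 23 mm above this point). May be absent.
- stud_d (a joint): Start stud of logger_d: 0 = up, 0.006 m = fully pressed in (2 mm left standing). It yields to about 4 N of downward push, goes down to a hard stop and stays down.
- logger_e_mid (a point): Data logger: white plastic box 80 mm (own x) x 50 mm (own y) x 30 mm high, 0.12 kg, all alike and the same either way round; this point is its centre, 15 mm above its underside. On its top, in the middle, is a round dark steel start stud of 22 mm diameter, standing 8 mm proud (top 23 mm above this point). May be absent.
- stud_e (a joint): Start stud of logger_e: 0 = up, 0.006 m = fully pressed in (2 mm left standing). It yields to about 4 N of downward push, goes down to a hard stop and stays down.
- stylus_tip (a point): Brass tip (10 mm diameter, the lower end) of the test stylus, a straight upright tool 125 mm long, 0.09 kg, its z axis pointing from tip to top: round steel shank of 14 mm diameter for the lower 50 mm, above it a grey square handle 20 x 20 mm from 50 to 125 mm above the tip. At the start it stands in its stand.
- stylus_grip (a point): Point in the square handle of the stylus, 75 mm above its tip, on its axis; x and y axes normal to the handle's flat sides.
- stand_mouth (a point): Fixed black block stand of the stylus, 70 x 70 x 45 mm; this point is the middle of the mouth of its round upright hole (23 mm diameter, 40 mm deep, chamfered) in its top face, 45 mm above the bench. The stylus stands in it with its tip on the hole's bottom, 5 mm above the bench, leaning slightly at most.
- contact_top (a point): Middle of the top of the reader's flat steel contact disc, 36 mm diameter, 26 mm above the bench. The reader is a fixed grey box 90 x 70 x 22 mm; the disc lies 12 mm off its middle.
- contact: The contact disc of the reader, a rigid steel plate; its origin lies under the middle of the reader, on the bench. Aim at contact_top.
- sanitiser: Bystander: bottle 150 mm tall, 60 mm diameter; origin under its foot.
- tape: Bystander: roll of clear tape, 96 mm diameter, 48 mm high, lying flat; origin under its centre.

How it is judged:
On the way, in this order (a step that is already met when the one before it is completed fails the run):
1. all loggers lie flat in the lane, studs up (x of logger_a_mid in the frame of cradle between -0.008 and 0.008 m and y of logger_a_mid in the frame of cradle between -0.185 and 0.215 m and z of logger_a_mid in the frame of cradle between 0.016 and 0.026 m and angle between each of logger_a_mid, logger_b_mid, logger_c_mid, logger_d_mid, logger_e_mid's own z axis and vertical below 0.12 rad and x of logger_b_mid in the frame of cradle between -0.008 and 0.008 m and y of logger_b_mid in the frame of cradle between -0.185 and 0.215 m and z of logger_b_mid in the frame of cradle between 0.016 and 0.026 m and x of logger_c_mid in the frame of cradle between -0.008 and 0.008 m and y of logger_c_mid in the frame of cradle between -0.185 and 0.215 m and z of logger_c_mid in the frame of cradle between 0.016 and 0.026 m and x of logger_d_mid in the frame of cradle between -0.008 and 0.008 m and y of logger_d_mid in the frame of cradle between -0.185 and 0.215 m and z of logger_d_mid in the frame of cradle between 0.016 and 0.026 m and x of logger_e_mid in the frame of cradle between -0.008 and 0.008 m and y of logger_e_mid in the frame of cradle between -0.185 and 0.215 m and z of logger_e_mid in the frame of cradle between 0.016 and 0.026 m and value of joint each of stud_a, stud_b, stud_c, stud_d, stud_e below 0.002 m), for 0.2 s.
2. the row is closed up, and pushed against the stop with over 2 N (x of logger_a_mid in the frame of cradle between -0.008 and 0.008 m and y of logger_a_mid in the frame of cradle between -0.185 and 0.215 m and z of logger_a_mid in the frame of cradle between 0.016 and 0.026 m and angle between each of logger_a_mid, logger_b_mid, logger_c_mid, logger_d_mid, logger_e_mid's own z axis and vertical below 0.12 rad and x of logger_b_mid in the frame of cradle between -0.008 and 0.008 m and y of logger_b_mid in the frame of cradle between -0.185 and 0.215 m and z of logger_b_mid in the frame of cradle between 0.016 and 0.026 m and x of logger_c_mid in the frame of cradle between -0.008 and 0.008 m and y of logger_c_mid in the frame of cradle between -0.185 and 0.215 m and z of logger_c_mid in the frame of cradle between 0.016 and 0.026 m and x of logger_d_mid in the frame of cradle between -0.008 and 0.008 m and y of logger_d_mid in the frame of cradle between -0.185 and 0.215 m and z of logger_d_mid in the frame of cradle between 0.016 and 0.026 m and x of logger_e_mid in the frame of cradle between -0.008 and 0.008 m and y of logger_e_mid in the frame of cradle between -0.185 and 0.215 m and z of logger_e_mid in the frame of cradle between 0.016 and 0.026 m and (y of logger_a_mid in the frame of stop_face between 0.017 and 0.033 m or y of logger_a_mid in the frame of stop_face between 0.067 and 0.083 m or y of logger_a_mid in the frame of stop_face between 0.117 and 0.133 m or y of logger_a_mid in the frame of stop_face between 0.167 and 0.183 m or y of logger_a_mid in the frame of stop_face between 0.217 and 0.233 m) and (y of logger_b_mid in the frame of stop_face between 0.017 and 0.033 m or y of logger_b_mid in the frame of stop_face between 0.067 and 0.083 m or y of logger_b_mid in the frame of stop_face between 0.117 and 0.133 m or y of logger_b_mid in the frame of stop_face between 0.167 and 0.183 m or y of logger_b_mid in the frame of stop_face between 0.217 and 0.233 m) and (y of logger_c_mid in the frame of stop_face between 0.017 and 0.033 m or y of logger_c_mid in the frame of stop_face between 0.067 and 0.083 m or y of logger_c_mid in the frame of stop_face between 0.117 and 0.133 m or y of logger_c_mid in the frame of stop_face between 0.167 and 0.183 m or y of logger_c_mid in the frame of stop_face between 0.217 and 0.233 m) and (y of logger_d_mid in the frame of stop_face between 0.017 and 0.033 m or y of logger_d_mid in the frame of stop_face between 0.067 and 0.083 m or y of logger_d_mid in the frame of stop_face between 0.117 and 0.133 m or y of logger_d_mid in the frame of stop_face between 0.167 and 0.183 m or y of logger_d_mid in the frame of stop_face between 0.217 and 0.233 m) and (y of logger_e_mid in the frame of stop_face between 0.017 and 0.033 m or y of logger_e_mid in the frame of stop_face between 0.067 and 0.083 m or y of logger_e_mid in the frame of stop_face between 0.117 and 0.133 m or y of logger_e_mid in the frame of stop_face between 0.167 and 0.183 m or y of logger_e_mid in the frame of stop_face between 0.217 and 0.233 m) and (contact force between stop and logger_a above 2 N or contact force between stop and logger_b above 2 N or contact force between stop and logger_c above 2 N or contact force between stop and logger_d above 2 N or contact force between stop and logger_e above 2 N) and (y of logger_a_mid in the frame of clamp_face between -0.034 and -0.016 m or y of logger_b_mid in the frame of clamp_face between -0.034 and -0.016 m or y of logger_c_mid in the frame of clamp_face between -0.034 and -0.016 m or y of logger_d_mid in the frame of clamp_face between -0.034 and -0.016 m or y of logger_e_mid in the frame of clamp_face between -0.034 and -0.016 m)), for 0.05 s.
3. every start stud has been pressed down with the stylus (value of joint each of stud_a, stud_b, stud_c, stud_d, stud_e above 0.0045 m), for 0.1 s.
4. the stylus tip touches the contact disc of the reader with over 1 N (contact force between stylus and contact above 1 N and distance between stylus_tip and contact_top below 0.022 m), for 0.05 s.
At the end, for the whole second after the job is handed in: Every logger flat and crosswise in the lane, stud at least 4.5 mm down; each within 8 mm of its place in a gapless row from the stop, clamp face within 9 mm of the last; stylus standing in its stand (tip within 12 mm of the hole axis, on the bottom); all at rest (all of step 3 and x of logger_a_mid in the frame of cradle between -0.008 and 0.008 m and y of logger_a_mid in the frame of cradle between -0.185 and 0.215 m and z of logger_a_mid in the frame of cradle between 0.016 and 0.026 m and angle between each of logger_a_mid, logger_b_mid, logger_c_mid, logger_d_mid, logger_e_mid's own z axis and vertical below 0.12 rad and x of logger_b_mid in the frame of cradle between -0.008 and 0.008 m and y of logger_b_mid in the frame of cradle between -0.185 and 0.215 m and z of logger_b_mid in the frame of cradle between 0.016 and 0.026 m and x of logger_c_mid in the frame of cradle between -0.008 and 0.008 m and y of logger_c_mid in the frame of cradle between -0.185 and 0.215 m and z of logger_c_mid in the frame of cradle between 0.016 and 0.026 m and x of logger_d_mid in the frame of cradle between -0.008 and 0.008 m and y of logger_d_mid in the frame of cradle between -0.185 and 0.215 m and z of logger_d_mid in the frame of cradle between 0.016 and 0.026 m and x of logger_e_mid in the frame of cradle between -0.008 and 0.008 m and y of logger_e_mid in the frame of cradle between -0.185 and 0.215 m and z of logger_e_mid in the frame of cradle between 0.016 and 0.026 m and (y of logger_a_mid in the frame of stop_face between 0.017 and 0.033 m or y of logger_a_mid in the frame of stop_face between 0.067 and 0.083 m or y of logger_a_mid in the frame of stop_face between 0.117 and 0.133 m or y of logger_a_mid in the frame of stop_face between 0.167 and 0.183 m or y of logger_a_mid in the frame of stop_face between 0.217 and 0.233 m) and (y of logger_b_mid in the frame of stop_face between 0.017 and 0.033 m or y of logger_b_mid in the frame of stop_face between 0.067 and 0.083 m or y of logger_b_mid in the frame of stop_face between 0.117 and 0.133 m or y of logger_b_mid in the frame of stop_face between 0.167 and 0.183 m or y of logger_b_mid in the frame of stop_face between 0.217 and 0.233 m) and (y of logger_c_mid in the frame of stop_face between 0.017 and 0.033 m or y of logger_c_mid in the frame of stop_face between 0.067 and 0.083 m or y of logger_c_mid in the frame of stop_face between 0.117 and 0.133 m or y of logger_c_mid in the frame of stop_face between 0.167 and 0.183 m or y of logger_c_mid in the frame of stop_face between 0.217 and 0.233 m) and (y of logger_d_mid in the frame of stop_face between 0.017 and 0.033 m or y of logger_d_mid in the frame of stop_face between 0.067 and 0.083 m or y of logger_d_mid in the frame of stop_face between 0.117 and 0.133 m or y of logger_d_mid in the frame of stop_face between 0.167 and 0.183 m or y of logger_d_mid in the frame of stop_face between 0.217 and 0.233 m) and (y of logger_e_mid in the frame of stop_face between 0.017 and 0.033 m or y of logger_e_mid in the frame of stop_face between 0.067 and 0.083 m or y of logger_e_mid in the frame of stop_face between 0.117 and 0.133 m or y of logger_e_mid in the frame of stop_face between 0.167 and 0.183 m or y of logger_e_mid in the frame of stop_face between 0.217 and 0.233 m) and angle between the x axis of each of logger_a_mid, logger_b_mid, logger_c_mid, logger_d_mid, logger_e_mid and the x axis of cradle, either way round below 0.2 rad and linear speed of each of logger_a, logger_b, logger_c, logger_d, logger_e, stylus below 0.03 m/s and (y of logger_a_mid in the frame of clamp_face between -0.034 and -0.016 m or y of logger_b_mid in the frame of clamp_face between -0.034 and -0.016 m or y of logger_c_mid in the frame of clamp_face between -0.034 and -0.016 m or y of logger_d_mid in the frame of clamp_face between -0.034 and -0.016 m or y of logger_e_mid in the frame of clamp_face between -0.034 and -0.016 m) and horizontal distance between stylus_tip and stand_mouth below 0.012 m and z of stylus_tip in the frame of stand_mouth between -0.045 and -0.03 m and angle between stylus_tip's own z axis and vertical below 0.3 rad); the robot touches nothing.
It fails at once if a start stud is pressed by the fingers or the arm rather than the stylus (contact force between any of the fingers, the arm and stud_a above 1 N or contact force between any of the fingers, the arm and stud_b above 1 N or contact force between any of the fingers, the arm and stud_c above 1 N or contact force between any of the fingers, the arm and stud_d above 1 N or contact force between any of the fingers, the arm and stud_e above 1 N).
It fails at once if the sanitiser bottle or the tape is disturbed (moved over 30 mm) (distance of any of sanitiser, tape from where it was at the start of the episode above 0.03 m).
Of logger_a, logger_b, logger_c, logger_d, logger_e only 3 to 5 are there at a start; the rules pass over those that are not, and their reading is None.
At some moment in a run one of logger_a, logger_b, logger_c, logger_d, logger_e may be knocked a few centimetres aside while the robot is not near it.
Once in a run the grip may slacken for a moment while it holds something.
It also fails if it takes over 210 s, if anything falls off the work surface, if the arm or the gripper's body presses on something with over 40 N, if the wrist force passes 120 N, or if a joint passes its speed limit or range.

## Working session

There is one attempt and no reset: what is moved stays moved. The work goes in short steps, Python scripts to look and compute and a shell command to move; the robot and the scene stay as the last step left them, time stands still between calls to the robot, and variables do not carry over. Pictures are saved under pics/ and viewed, at most 14 in all, crops included, and the job is handed in when it is done.

```bash
mkdir -p pics
python3 - <<'E'
from station import *
import cv2
s=get_state();print(s)
for n in("top","scene"):
    c=get_calibration(n);print(n,c)
    cv2.imwrite(f"pics/{n}0.png",camera(n)[:,:,::-1])
E
```

```text
{'clock': 0.0, 'joints': array([-1.37311076,  0.47780967,  0.02236335,  1.5564433 , -0.01149963,
        1.10930592, -0.08310075]), 'qd': array([ 0.00050391,  0.0011351 , -0.00061661, -0.00076015, -0.00162204,
        0.00107125,  0.00034036]), 'effort': array([-8.30880845e-05, -5.82856607e+01,  1.53511472e+00, -2.72607243e+01,
       -5.42233943e-02,  1.71563972e-02,  1.76236949e-04]), 'eef_pos': array([0.20305059, 0.64309991, 0.22167922]), 'eef_rot': array([ 1.52297680e-01,  9.88334241e-01, -9.16471079e-04, -6.62727298e-05]), 'wrist_force': array([ 0.12047908, -0.09941245,  0.05539323]), 'moment': array([-0.03523276,  0.01082287, -0.03880316]), 'grip_force': 0.0, 'opening': 1.0029946916332098}
top {'fx': 615.6210555741617, 'fy': 615.6210555741617, 'cx': 327.43609558481546, 'cy': 239.72924020642682, 'pose': array([[ 0.03974529, -0.97862433,  0.20177891,  0.29888031],
       [-0.99920546, -0.03952454,  0.00512459,  0.01242057],
       [ 0.00296017, -0.20182226, -0.97941769,  1.64383252],
       [ 0.        ,  0.        ,  0.        ,  1.        ]])}
scene {'fx': 520.2221195407725, 'fy': 520.2221195407725, 'cx': 326.3622402605243, 'cy': 243.63523841429597, 'pose': array([[-0.5849811 ,  0.63512856, -0.50438956,  1.13439554],
       [ 0.81101463,  0.45252953, -0.37077256,  0.39630474],
       [-0.00723707, -0.62596225, -0.77981978,  0.88298363],
       [ 0.        ,  0.        ,  0.        ,  1.        ]])}
```

View pics/top0.png

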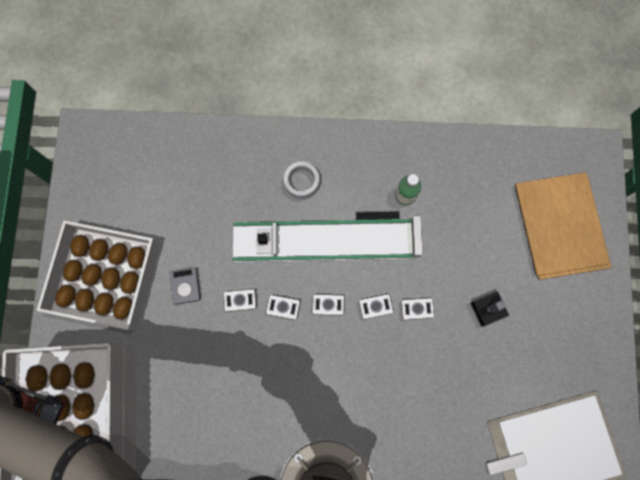

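View pics/scene0.png

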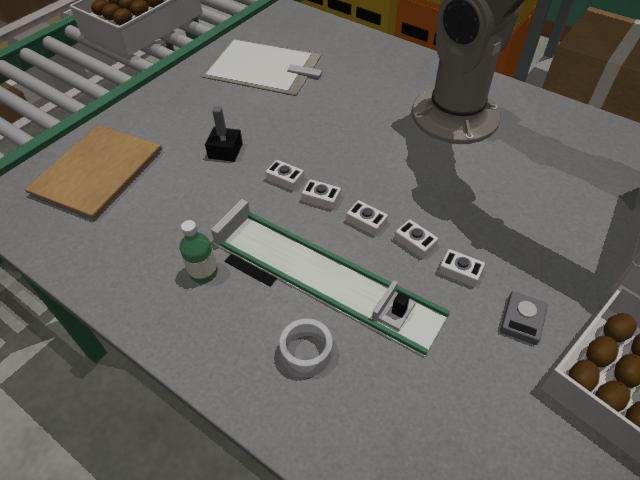

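The top view shows five loggers, studs up, at about (240,300), (283,307), (328,304), (376,306) and (418,308). The cradle spans cols 233–420, with the stop on the right and the clamp face near col 276. The reader disc is at (184,290), the stylus stand at (490,308), the tape at (301,180) and the bottle at (410,188).

```bash
cat > h.py <<'E'
import numpy as np,cv2
from station import *
from scipy.spatial.transform import Rotation as R
def toW(c,uv,z):
    d=c['pose'][:3,:3]@np.array([(uv[0]-c['cx'])/c['fx'],(uv[1]-c['cy'])/c['fy'],1]);o=c['pose'][:3,3]
    return o+d*(z-o[2])/d[2]
def toP(c,p):
    q=c['pose'][:3,:3].T@(np.array(p)-c['pose'][:3,3]);return np.array([c['fx']*q[0]/q[2]+c['cx'],c['fy']*q[1]/q[2]+c['cy']])
def tri(obs): # [(calib,uv)...]
    A=0;b=0
    for c,uv in obs:
        d=c['pose'][:3,:3]@np.array([(uv[0]-c['cx'])/c['fx'],(uv[1]-c['cy'])/c['fy'],1]);d/=np.linalg.norm(d)
        M=np.eye(3)-np.outer(d,d);A=A+M;b=b+M@c['pose'][:3,3]
    return np.linalg.solve(A,b)
def go(p,yaw=None):
    "print turn (deg) and tool-axis shift (m, after the turn) to world p, tool y axis at world angle yaw deg (mod 180), tool down"
    s=get_state();r=R.from_quat(s['eef_rot']);m=r.as_matrix()
    cur=np.degrees(np.arctan2(m[1,1],m[0,1]))
    if yaw is None: yaw=cur
    d=(yaw-cur+90)%180-90; a=np.radians(cur+d)
    t=np.column_stack([[np.sin(a),-np.cos(a),0],[np.cos(a),np.sin(a),0],[0,0,-1]])
    t[:,0]=np.cross(t[:,1],t[:,2])
    print('turn',np.round((r.inv()*R.from_matrix(t)).as_rotvec(degrees=True),1),'shift',np.round(t.T@(np.array(p)-s['eef_pos']),4),'cur',np.round(s['eef_pos'],4),round(cur,1))
E
python3 - <<'E'
from h import *
T=get_calibration('top');S=get_calibration('scene')
t=cv2.imread('pics/top0.png');s=cv2.imread('pics/scene0.png')
def comps(im,mask,lo,hi):
    n,l,st,ce=cv2.connectedComponentsWithStats(mask.astype(np.uint8))
    out=[]
    for i in range(1,n):
        if lo<st[i,4]<hi:
            out.append((ce[i],st[i],cv2.minAreaRect(np.argwhere(l==i)[:,::-1].astype(np.float32))))
    return out
g=t.min(2)
print('white top')
for c,st,r in comps(t,(g>185),100,1500):
    if 160<c[0]<520 and 150<c[1]<330:
        w=toW(T,r[0],.03);print(c.round(1),st[4],r[1],round(r[2],1),w.round(4))
print('white scene')
for c,st,r in comps(s,(s.min(2)>175),100,2500):
    print(c.round(1),st[4],r[1])
hsv=cv2.cvtColor(t,cv2.COLOR_BGR2HSV)
gr=(hsv[...,0]>60)&(hsv[...,0]<90)&(hsv[...,1]>100)
for c,st,r in comps(t,gr,60,2500):print('green',c.round(1),st,r)
for uv in((184,290),(487,310)):print(uv,toW(T,uv,.026).round(4))
for n,uv in(('postL',(263,239)),('face',(276,239)),('stop',(414,237))):print(n,toW(T,uv,.045).round(4))
print(tri([(T,(184,290)),(S,(528,310))]).round(4),'disc')
for a,b in zip([(239.6,299),(283,306),(328,303.5),(376.5,305.5),(418.3,307.5)],[(463,263),(417,233),(367,212),(321,188),(285,169)]):print('stud',tri([(T,a),(S,b)]).round(4))
E
```

```text
white top
[417.5 235.3] 239 (36.242435455322266, 6.418331623077393) 87.8 [ 0.6541 -0.2201  0.03  ]
[249.3 241.2] 934 (38.0, 30.0) 0.0 [0.6198 0.2223 0.03  ]
[183.9 289.3] 110 (10.60660171508789, 11.31370735168457) 45.0 [0.4832 0.392  0.03  ]
[239.2 299.9] 290 (18.250751495361328, 29.817461013793945) 84.6 [0.4616 0.246  0.03  ]
[327.4 304.5] 291 (18.0, 29.0) 90.0 [0.4596 0.0139 0.03  ]
[375.6 306.3] 289 (18.36871910095215, 29.613447189331055) 77.9 [ 0.4592 -0.1128  0.03  ]
[282.5 306.9] 297 (29.41741943359375, 18.434917449951172) 11.3 [0.4478 0.1314 0.03  ]
[417.2 308.4] 288 (18.339218139648438, 29.754444122314453) 86.4 [ 0.4579 -0.2213  0.03  ]
white scene
[284.9 170.9] 156 (32.49668502807617, 14.484236717224121)
[321.4 190.3] 184 (33.79069900512695, 14.697579383850098)
[367.3 214. ] 211 (35.329872131347656, 15.652474403381348)
[187.9 225.1] 103 (9.217458724975586, 12.74754810333252)
[416.8 234.7] 238 (36.88756561279297, 16.641006469726562)
[462.7 264.1] 279 (38.438934326171875, 17.45536231994629)
[422.5 325.9] 1097 (34.28639221191406, 35.64619064331055)
green [635.3 162.9] [626 109  14 125 612] ((632.5, 171.0), (124.0, 13.0), 90.0)
green [352.9 221.2] [278 218 132   6 217] ((343.4850158691406, 220.8412628173828), (3.2491610050201416, 131.0343475341797), 88.69805145263672)
green [283.6 257.7] [235 257 103   3 126] ((285.991943359375, 257.5755920410156), (1.6034882068634033, 102.01957702636719), 88.91908264160156)
(184, 290) [0.4817 0.3934 0.026 ]
(487, 310) [ 0.461  -0.4049  0.026 ]
postL [0.6233 0.1916 0.045 ]
face [0.6247 0.1571 0.045 ]
stop [ 0.6449 -0.2086  0.045 ]
[0.4824 0.3966 0.0174] disc
stud [0.463  0.2459 0.0303]
stud [0.449  0.1309 0.0322]
stud [0.4605 0.0127 0.0332]
stud [ 0.46   -0.1137  0.0338]
stud [ 0.4585 -0.2219  0.0333]
```

```bash
sed -i 's/d=(yaw-cur+90)%180-90/d=(yaw-cur+180)%360-180/' h.py
python3 - <<'E'
from h import *
go([.60,.16,.24],0)
E
```

```text
turn [-0.1  0.1 72.5] shift [-0.4832  0.3969 -0.0182] cur [0.2031 0.6432 0.2218] 72.5
```

```bash
python3 -m creep '0 0 10 0 0 0 1;0 0 10 0 0 0 1;0 0 10 0 0 0 1;0 0 10 0 0 0 1;0 0 10 0 0 0 1;0 0 10 0 0 0 1;0 0 10 0 0 0 1;0 0 2.5 -.04 .03 0 1;0 0 0 -.044 .036 0 1;0 0 0 -.044 .036 0 1' 30
python3 -m creep '0 0 0 -.044 .036 0 1;0 0 0 -.044 .036 0 1;0 0 0 -.044 .036 0 1;0 0 0 -.044 .036 0 1;0 0 0 -.044 .036 0 1;0 0 0 -.044 .036 0 1;0 0 0 -.044 .036 0 1;0 0 0 -.044 .036 -.018 1;0 0 0 0 0 0 1;0 0 0 0 0 0 1'
python3 - <<'E'
from h import *
go([.62,.19,.24],0)
np.set_printoptions(suppress=True)
c=get_calibration('wrist');print(c);np.save('w1.npy',c,allow_pickle=True)
cv2.imwrite('pics/w1.png',camera('wrist')[:,:,::-1])
E
```

```text
clock: 1.35
eef_pos: [0.3076, 0.5154, 0.2223]
eef_rot: [0.707, 0.707, -0.0, 0.0]
wrist_force: [0.5, 0.8, 0.5]
opening: 0.997
grip_force: 0.0
clock: 2.6
eef_pos: [0.5942, 0.1653, 0.2401]
eef_rot: [0.707, 0.707, -0.0, -0.0]
wrist_force: [-0.1, 0.8, 0.1]
opening: 0.995
grip_force: 0.0
turn [-0.1 -0.  -0. ] shift [0.0247 0.0258 0.0001] cur [0.5942 0.1653 0.2401] -0.0
{'fx': 347.84696576056194, 'fy': 347.84696576056194, 'cx': 315.53787125537565, 'cy': 247.68427928415568, 'pose': array([[ 0.99999964, -0.00052917, -0.00066041,  0.59431036],
       [-0.00069925, -0.95623029, -0.29261432,  0.24698924],
       [-0.00047667,  0.29261468, -0.95623032,  0.40251489],
       [ 0.        ,  0.        ,  0.        ,  1.        ]])}
```

View pics/w1.png

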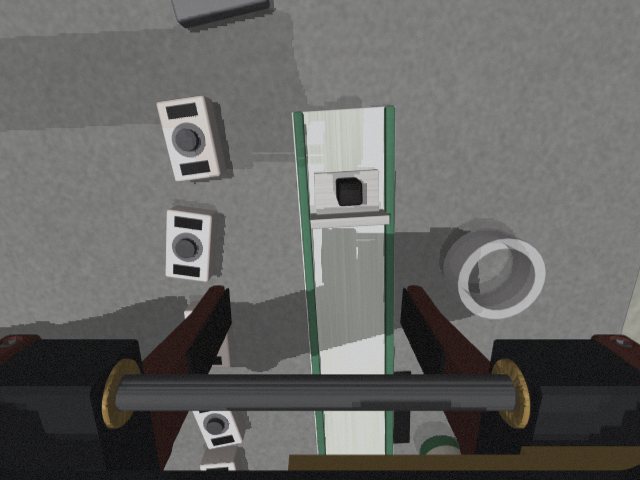

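The wrist view shows the clamp post at about (350,190) and the face plate at row 220. The left rail runs (298,112)→(320,450) and the right rail (390,107)→(390,450). Loggers lie at (188,140) and (187,246), with more behind the fingers.

Run:
```python
from h import *
c=np.load('w1.npy',allow_pickle=True).item()
im=cv2.imread('pics/w1.png')
hsv=cv2.cvtColor(im,cv2.COLOR_BGR2HSV)
gr=((hsv[...,0]>55)&(hsv[...,0]<95)&(hsv[...,1]>90))
for rng in((120,280),):
  Ls=[];Rs=[]
  for v in range(120,280,4):
    x=np.flatnonzero(gr[v]);x=x[(x>280)&(x<400)]
    l=x[x<340];r=x[x>360]
    if len(l):Ls.append(toW(c,(l.mean(),v),.016)[:2])
    if len(r):Rs.append(toW(c,(r.mean(),v),.016)[:2])
  for n,a in(('L',Ls),('R',Rs)):
    a=np.array(a);k=np.polyfit(a[:,1],a[:,0],1);print(n,'x=%.4f*y+%.4f'%tuple(k),len(a),'deg',np.degrees(np.arctan(-k[0])))
d=(im.max(2)<45)
d[:150]=0;d[230:]=0;d[:,:320]=0;d[:,385:]=0
p=np.argwhere(d)[:,::-1];print(p.min(0),p.max(0),len(p))
for uv in((338,177),(362,177),(362,200),(350,190)):print(uv,toW(c,uv,.06).round(4))
print('end of lane',toW(c,(345,109),.006).round(4),'plate top edge back/front',toW(c,(350,213),.043).round(4),toW(c,(350,224),.043).round(4))
# all loggers: dark stud? white comps
m=((im.min(2)>150)).astype(np.uint8)
n,l,st,ce=cv2.connectedComponentsWithStats(m)
for i in range(1,n):
  if st[i,4]>600 and ce[i][0]<260:
    r=cv2.minAreaRect(np.argwhere(l==i)[:,::-1].astype(np.float32));print(ce[i].round(),r,toW(c,r[0],.03).round(4))
cv2.imwrite('pics/crop1.png',cv2.resize(im[90:290,280:420],None,fx=3,fy=3,interpolation=cv2.INTER_CUBIC))
```

```text
L x=-0.0614*y+0.5923 40 deg 3.5126727764593255
R x=-0.0607*y+0.6876 39 deg 3.473890671179271
[336 178] [361 205] 602
(338, 177) [0.6159 0.2138 0.06  ]
(362, 177) [0.6392 0.2138 0.06  ]
(362, 200) [0.64   0.1914 0.06  ]
(350, 190) [0.6279 0.2013 0.06  ]
end of lane [0.6254 0.2797 0.006 ] plate top edge back/front [0.6302 0.175  0.043 ] [0.6306 0.1632 0.043 ]
[188. 138.] ((187.54905700683594, 138.59539794921875), (83.83702850341797, 46.81026840209961), 78.05582427978516) [0.4633 0.2497 0.03  ]
[187. 244.] ((186.79998779296875, 245.40000915527344), (44.511295318603516, 69.05709838867188), 3.3664605617523193) [0.4501 0.1357 0.03  ]
[217. 428.] ((217.13792419433594, 426.3448181152344), (46.42383575439453, 34.91072463989258), 68.19859313964844) [ 0.4631 -0.1152  0.03  ]
```

View pics/crop1.png

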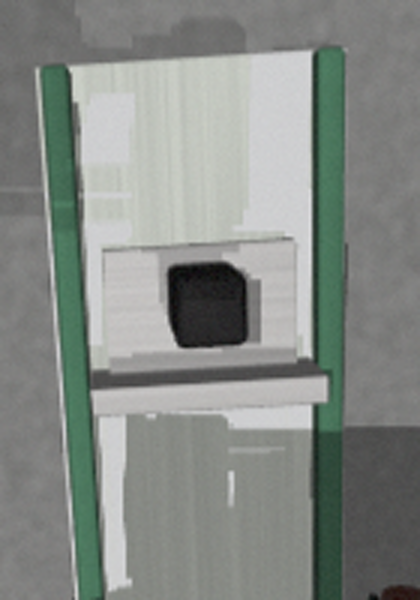

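The cradle midline is x = 0.640 − 0.061y, at a yaw of 3.5°, with its origin near (0.640, −0.005). The post is near (0.628, 0.198), which puts the clamp at about 0.048. Next I grip the post across the lane and open the clamp.

Run:
```python
from h import *
go([.628,.198,.027],3.5)
```

```text
turn [-0.1 -0.  -3.4] shift [0.0296 0.0362 0.2129] cur [0.5937 0.1662 0.2399] 0.1
```

```bash
python3 -m creep '0 0 -3.4 0 0 0 .7;0 0 0 .03 .036 0 .7;0 0 0 0 0 .05 .7;0 0 0 0 0 .05 .7;0 0 0 0 0 .05 .7;0 0 0 0 0 .04 .7;0 0 0 0 0 .023 .7;0 0 0 0 0 0 .7;0 0 0 0 0 0 0;0 0 0 0 0 0 0' 30
python3 -m creep '0 0 0 0 0 0 0;0 0 0 0 0 0 0;0 0 0 .01 0 0 0;0 0 0 .01 0 0 0;0 0 0 .01 0 0 0;0 0 0 .01 0 0 0;0 0 0 .005 0 0 0;0 0 0 .003 0 0 0;0 0 0 0 0 0 0;0 0 0 0 0 0 0'
```

```text
clock: 3.9
eef_pos: [0.6296, 0.1977, 0.0291]
eef_rot: [0.686, 0.728, 0.001, 0.0]
wrist_force: [1.1, 0.2, -0.4]
opening: 0.513
grip_force: 0.0
clock: 5.15
eef_pos: [0.6254, 0.2452, 0.0281]
eef_rot: [0.686, 0.728, -0.0, -0.001]
wrist_force: [-3.7, 0.2, 5.6]
opening: 0.272
grip_force: 30.0
```

```bash
python3 -m creep '0 0 0 .002 0 0 0;0 0 0 .002 0 0 0;0 0 0 0 0 0 0;0 0 0 0 0 0 .7;0 0 0 0 0 0 .7;0 0 0 0 0 0 .7;0 0 0 0 0 -.04 .7;0 0 0 0 0 -.06 1;0 0 0 0 0 -.06 1;0 0 3.4 0 0 -.05 1'
python3 - <<'E'
from h import *
go([.46,.09,.24],0)
T=get_calibration('top')
print('bottle',toW(T,(406,203),0),'tape',toW(T,(301,180),.05))
E
```

```text
clock: 6.4
eef_pos: [0.6262, 0.2491, 0.2404]
eef_rot: [0.708, 0.707, 0.001, 0.0]
wrist_force: [0.0, -0.4, 0.5]
opening: 0.987
grip_force: 0.0
turn [ 0.1 -0.1 -0.1] shift [-0.1591 -0.1662  0.0004] cur [0.6262 0.2491 0.2404] -0.1
bottle [ 0.74976675 -0.19162777  0.        ] tape [0.78870522 0.0985363  0.05      ]
```

```bash
python3 -m creep '0 0 0 -.04 -.04 0 1;0 0 0 -.04 -.042 0 1;0 0 0 -.04 -.042 0 1;0 0 0 -.039 -.042 0 1;0 0 0 0 0 0 1;0 0 0 0 0 0 1;0 0 0 0 0 0 1;0 0 0 0 0 0 1;0 0 0 0 0 0 1;0 0 0 0 0 0 1'
python3 - <<'E'
from h import *
c=get_calibration('wrist');np.save('w2.npy',c,allow_pickle=True);cv2.imwrite('pics/w2.png',camera('wrist')[:,:,::-1]);go([.46,-.18,.24],0)
E
python3 -m creep '0 0 0 -.055 0 0 1;0 0 0 -.055 0 0 1;0 0 0 -.055 0 0 1;0 0 0 -.055 0 0 1;0 0 0 -.05 0 0 1;0 0 0 0 0 0 1;0 0 0 0 0 0 1;0 0 0 0 0 0 1;0 0 0 0 0 0 1;0 0 0 0 0 0 1'
python3 - <<'E'
from h import *
c=get_calibration('wrist');np.save('w3.npy',c,allow_pickle=True);im=camera('wrist')[:,:,::-1];cv2.imwrite('pics/w3.png',im)
a=cv2.imread('pics/w2.png')
cv2.imwrite('pics/w23.png',np.hstack([a[0:440,160:480],im[0:440,160:480]]))
E
```

```text
clock: 7.65
eef_pos: [0.4599, 0.09, 0.2375]
eef_rot: [0.707, 0.707, -0.0, 0.0]
wrist_force: [0.1, -0.0, 0.4]
opening: 0.999
grip_force: 0.0
turn [-0.  0. -0.] shift [-2.7e-01  1.0e-04 -2.4e-03] cur [0.4599 0.09   0.2376] -0.0
clock: 8.95
eef_pos: [0.4598, -0.1793, 0.2376]
eef_rot: [0.707, 0.707, 0.0, -0.0]
wrist_force: [-0.6, 0.4, 0.6]
opening: 1.001
grip_force: 0.0
```

View pics/w23.png

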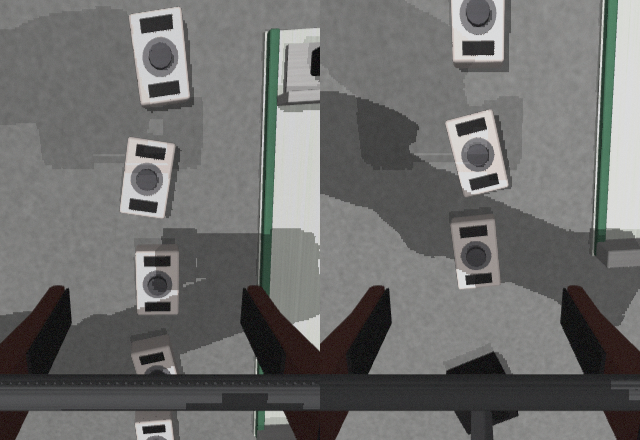

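Left (w2): logger 1 at (159,57), logger 2 at (147,179) and logger 3 at (157,284). Right (w3): logger 4 at (478,153) and logger 5 at (474,255). Two dark bars on each logger give its axis.

```bash
cat >> h.py <<'E'
def bars(png,npy,lo=100):
    c=np.load(npy,allow_pickle=True).item();im=cv2.imread(png);v=im.max(2)
    loc=cv2.blur(cv2.dilate(v,np.ones((25,25))),(5,5)).astype(float)
    m=((v<60)&(loc>100)).astype(np.uint8);m[370:]=0
    n,l,st,ce=cv2.connectedComponentsWithStats(m);B=[]
    for i in range(1,n):
        if lo<st[i,4]<700:
            r=cv2.minAreaRect(np.argwhere(l==i)[:,::-1].astype(np.float32));w=sorted(r[1])
            if 1.7<w[1]/w[0]<4: B.append(np.r_[toW(c,r[0],.03)[:2],r[0]])
    for i in range(len(B)):
        for j in range(i):
            d=B[i][:2]-B[j][:2];L=np.hypot(*d)
            if .045<L<.066: print('logger',((B[i]+B[j])/2).round(4)[:2],'px',((B[i]+B[j])/2)[2:].round(1),'long-axis deg',np.degrees(np.arctan2(d[1],d[0])).round(1)%180,'L',L.round(4))
    return c
E
python3 - <<'E'
from h import *
for k in(1,2,3):print(k);bars(f'pics/w{k}.png',f'w{k}.npy')
E
```

```text
1
logger [0.4638 0.2483] px [188.  139.3] long-axis deg 97.6 L 0.0562
logger [0.4609 0.191 ] px [191.3 195.4] long-axis deg 77.4 L 0.0606
logger [0.4501 0.1337] px [187.  246.7] long-axis deg 81.5 L 0.0561
2
logger [0.4645 0.2483] px [320.2  56.2] long-axis deg 97.7 L 0.0561
logger [0.4613 0.1909] px [317.  120.4] long-axis deg 76.8 L 0.0609
logger [0.4503 0.1335] px [306.4 178.6] long-axis deg 81.7 L 0.0559
logger [0.4536 0.0746] px [309.6 232.9] long-axis deg 103.3 L 0.0642
logger [0.4613 0.0151] px [316.8 283.2] long-axis deg 90.6 L 0.0564
3
logger [ 0.4619 -0.1108] px [317.4 154. ] long-axis deg 103.9 L 0.0561
logger [ 0.463  -0.1651] px [318.5 206.4] long-axis deg 78.1 L 0.0553
logger [ 0.4603 -0.2199] px [315.8 254.9] long-axis deg 96.3 L 0.0559
```

Both views agree to within 1 mm at z = 0.03. Next I plan the pick and place legs.

```bash
cat > plan.py <<'E'
from h import *
def ax(a):
    a=np.radians(a);return np.array([-np.sin(a),np.cos(a)]),np.array([np.cos(a),np.sin(a)])
def leg(p0,p1,yaw): # shift in tool axes at yaw
    x,y=ax(yaw);d=np.array(p1)[:2]-np.array(p0)[:2];return np.round([d@x,d@y],4)
P={1:(.4642,.2483,7.6),2:(.4502,.1336,-8.4),3:(.4613,.0151,.6),4:(.4619,-.1108,13.9),5:(.4603,-.2199,6.3)}
def slot(s): return (.640-.0611*(-.005+.998*s),-.005+.998*s)
E
python3 - <<'E'
from plan import *
s=get_state();go([.4603,-.2199,.1],6.3)
S={5:-.15,4:-.075,3:0,2:.075,1:.15}
prev=None
for k in(5,4,3,2,1):
    x,y,w=P[k]
    if prev: print(k,'turn from place',93.5-w,'approach',leg(prev,(x,y),w))
    q=slot(S[k]);print(k,'slot',np.round(q,4),'carry in pick axes',leg((x,y),q,w),'turn',-(93.5-w));prev=q
E
```

```text
turn [ 0.  -0.  -6.3] shift [-0.0402 -0.0039  0.1377] cur [ 0.4598 -0.1795  0.2377] 0.0
5 slot [ 0.6495 -0.1547] carry in pick axes [0.044  0.1952] turn -87.2
4 turn from place 79.6 approach [ 0.0877 -0.1715]
4 slot [ 0.6449 -0.0798] carry in pick axes [-0.0139  0.1851] turn -79.6
3 turn from place 92.9 approach [ 0.0969 -0.1826]
3 slot [ 0.6403 -0.005 ] carry in pick axes [-0.022   0.1788] turn -92.9
2 turn from place 101.9 approach [ 0.1093 -0.2083]
2 slot [0.6357 0.0698] carry in pick axes [-0.036   0.1929] turn -101.9
1 turn from place 85.9 approach [ 0.1996 -0.1464]
1 slot [0.6312 0.1447] carry in pick axes [-0.1248  0.1518] turn -85.9
```

```bash
python3 -m creep '0 0 -6.3 0 0 0 1;0 0 0 -.04 -.004 .04 1;0 0 0 0 0 .06 1;0 0 0 0 0 .06 1;0 0 0 0 0 .04 1;0 0 0 0 0 .02 1;0 0 0 0 0 .012 1;0 0 0 0 0 0 1;0 0 0 0 0 0 0;0 0 0 0 0 0 0' 25
python3 -m creep '0 0 0 0 0 0 0;0 0 0 0 0 0 0;0 0 0 0 0 -.02 0;0 0 0 0 0 -.034 0;0 0 0 .011 .049 0 0;0 0 0 .011 .049 0 0;0 0 0 .011 .049 0 0;0 0 0 .011 .048 0 0;0 0 0 0 0 0 0;0 0 0 0 0 0 0'
python3 -m creep '0 0 -10 0 0 0 0;0 0 -10 0 0 0 0;0 0 -10 0 0 0 0;0 0 -10 0 0 0 0;0 0 -10 0 0 0 0;0 0 -10 0 0 0 0;0 0 -10 0 0 0 0;0 0 -10 0 0 0 0;0 0 -7.2 0 0 0 0;0 0 0 0 0 0 0'
python3 - <<'E'
from plan import *
go([*slot(-.15),.013],93.5)
E
```

```text
clock: 10.25
eef_pos: [0.4608, -0.2204, 0.0065]
eef_rot: [0.667, 0.745, 0.0, 0.001]
wrist_force: [-0.1, -0.1, -0.0]
opening: 0.81
grip_force: 0.0
clock: 11.5
eef_pos: [0.648, -0.1556, 0.0591]
eef_rot: [0.667, 0.745, -0.001, -0.001]
wrist_force: [-0.5, -0.1, -2.1]
opening: 0.574
grip_force: 25.0
clock: 12.75
eef_pos: [0.6475, -0.1566, 0.0597]
eef_rot: [-0.029, 1.0, -0.0, -0.001]
wrist_force: [0.4, -0.5, 0.2]
opening: 0.564
grip_force: 25.0
turn [-0.  -0.1 -0.2] shift [-0.0021  0.0018  0.0467] cur [ 0.6475 -0.1566  0.0597] 93.3
```

```bash
python3 -m creep '0 0 0 -.002 .002 .015 0;0 0 0 0 0 .015 0;0 0 0 0 0 .01 0;0 0 0 0 0 .006 0;0 0 0 0 0 0 0;0 0 0 0 0 0 .67;0 0 0 0 0 0 .67;0 0 0 0 0 0 .67;0 0 0 0 0 -.04 .67;0 0 0 0 0 -.05 .67'
python3 -m creep '0 0 0 0 0 -.05 1;0 0 0 -.05 0 -.05 1;0 0 0 -.05 0 0 1;0 0 0 -.02 0 0 1;0 0 0 0 0 0 1;0 0 0 0 0 0 1;0 0 0 0 0 0 1;0 0 0 0 0 0 1;0 0 0 0 0 0 1;0 0 0 0 0 0 1'
python3 - <<'E'
from h import *
c=get_calibration('wrist');np.save('w4.npy',c,allow_pickle=True);print(c['pose'][:3,3]);cv2.imwrite('pics/w4.png',camera('wrist')[:,:,::-1])
bars('pics/w4.png','w4.npy')
E
```

```text
clock: 14.0
eef_pos: [0.6501, -0.1528, 0.1036]
eef_rot: [-0.03, 1.0, 0.0, -0.001]
wrist_force: [0.9, 0.9, 0.6]
opening: 0.674
grip_force: 0.0
clock: 15.25
eef_pos: [0.7649, -0.1462, 0.1979]
eef_rot: [-0.03, 1.0, 0.0, 0.0]
wrist_force: [0.5, 0.2, 0.3]
opening: 1.0
grip_force: 0.0
[ 0.68426866 -0.14992617  0.36033913]
logger [ 0.651 -0.152] px [315.5 100.2] long-axis deg 3.5 L 0.0574
```

View pics/w4.png

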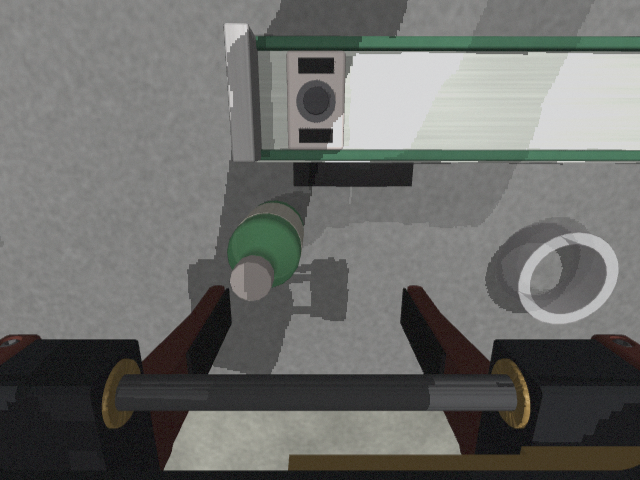

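The logger lies squarely in the lane by the stop, and the bottle and tape are clear. On to logger 4.

Run:
```python
from plan import *
go([.4619,-.1108,.15],93.5)
```

```text
turn [ 0.  0. -0.] shift [0.3003 0.0538 0.0479] cur [ 0.7649 -0.1462  0.1979] 93.5
```

```bash
python3 -m creep '0 0 0 .05 .009 0 1;0 0 0 .05 .009 0 1;0 0 0 .05 .009 0 1;0 0 0 .05 .009 0 1;0 0 0 .05 .009 0 1;0 0 0 .05 .009 0 1;0 0 10 0 0 0 1;0 0 10 0 0 0 1;0 0 10 0 0 0 1;0 0 10 0 0 0 1'
python3 -m creep '0 0 10 0 0 .02 1;0 0 10 0 0 .02 1;0 0 10 0 0 .02 1;0 0 9.6 0 0 .02 1;0 0 0 0 0 0 1;0 0 0 0 0 0 1;0 0 0 0 0 0 1;0 0 0 0 0 0 1;0 0 0 0 0 0 1;0 0 0 0 0 0 1'
python3 - <<'E'
from plan import *
go([.4619,-.1108,.006],13.9)
c=get_calibration('wrist');np.save('w5.npy',c,allow_pickle=True);cv2.imwrite('pics/w5.png',camera('wrist')[:,:,::-1])
bars('pics/w5.png','w5.npy')
c=get_calibration('top');im=camera('top')[:,:,::-1];cv2.imwrite('pics/t5.png',im)
E
```

```text
clock: 16.55
eef_pos: [0.4623, -0.1105, 0.1981]
eef_rot: [0.316, 0.949, 0.0, 0.0]
wrist_force: [-0.0, 0.7, -0.5]
opening: 0.999
grip_force: 0.0
clock: 17.8
eef_pos: [0.4623, -0.1104, 0.118]
eef_rot: [0.616, 0.787, 0.0, 0.0]
wrist_force: [-0.9, -0.3, -0.2]
opening: 0.999
grip_force: 0.0
turn [ 0. -0. -0.] shift [-0.0003 -0.0005  0.112 ] cur [ 0.4623 -0.1104  0.118 ] 13.9
logger [ 0.4617 -0.1109] px [314.2 253.2] long-axis deg 104.2 L 0.0561
```

```bash
python3 -m creep '0 0 0 -.0005 0 .05 1;0 0 0 0 0 .04 1;0 0 0 0 0 .022 1;0 0 0 0 0 0 1;0 0 0 0 0 0 0;0 0 0 0 0 0 0;0 0 0 0 0 0 0;0 0 0 0 0 0 0;0 0 0 0 0 -.02 0;0 0 0 0 0 -.034 0' 25
python3 -m creep '0 0 0 -.0035 .046 0 0;0 0 0 -.0035 .046 0 0;0 0 0 -.0035 .046 0 0;0 0 0 -.0035 .047 0 0;0 0 -10 0 0 0 0;0 0 -10 0 0 0 0;0 0 -10 0 0 0 0;0 0 -10 0 0 0 0;0 0 -10 0 0 0 0;0 0 -10 0 0 0 0'
python3 -m creep '0 0 -10 0 0 0 0;0 0 -9.6 0 0 0 0;0 0 0 0 0 0 0;0 0 0 0 0 0 0;0 0 0 0 0 0 0;0 0 0 0 0 0 0;0 0 0 0 0 0 0;0 0 0 0 0 0 0;0 0 0 0 0 0 0;0 0 0 0 0 0 0'
python3 - <<'E'
from plan import *
go([*slot(-.075),.013],93.5)
E
```

```text
clock: 19.15
eef_pos: [0.4612, -0.1108, 0.0597]
eef_rot: [0.616, 0.787, -0.001, -0.001]
wrist_force: [1.1, 0.7, -1.3]
opening: 0.566
grip_force: 25.0
clock: 20.4
eef_pos: [0.6447, -0.0802, 0.0595]
eef_rot: [0.137, 0.991, -0.0, -0.001]
wrist_force: [-0.2, 0.9, -2.1]
opening: 0.571
grip_force: 25.0
clock: 21.65
eef_pos: [0.6453, -0.0802, 0.0598]
eef_rot: [-0.03, 1.0, 0.0, 0.0]
wrist_force: [-0.3, 0.0, -1.4]
opening: 0.569
grip_force: 25.0
turn [ 0.  0. -0.] shift [0.0004 0.0003 0.0468] cur [ 0.6453 -0.0802  0.0598] 93.5
```

```bash
python3 -m creep '0 0 0 0 0 .015 0;0 0 0 0 0 .015 0;0 0 0 0 0 .01 0;0 0 0 0 0 .007 0;0 0 0 0 0 0 0;0 0 0 0 0 0 .67;0 0 0 0 0 0 .67;0 0 0 0 0 0 .67;0 0 0 0 0 -.04 .67;0 0 0 0 0 -.065 .67'
python3 -m creep '0 0 0 .0444 .0265 0 1;0 0 0 .0444 .0265 0 1;0 0 0 .0444 .0265 0 1;0 0 0 .0444 .0265 0 1;0 0 10 0 0 0 1;0 0 10 0 0 0 1;0 0 10 0 0 0 1;0 0 10 0 0 0 1;0 0 10 0 0 0 1;0 0 10 0 0 0 1'
python3 -m creep '0 0 10 0 0 0 1;0 0 10 0 0 0 1;0 0 10 0 0 0 1;0 0 2.9 0 0 0 1;0 0 0 0 0 0 1;0 0 0 0 0 0 1;0 0 0 0 0 0 1;0 0 0 0 0 0 1;0 0 0 0 0 0 1;0 0 0 0 0 0 1'
cat > look.py <<'E'
import sys;from plan import *
k=int(sys.argv[1]);n=sys.argv[2]
go([*P[k][:2],.006],P[k][2])
np.save(n+'.npy',get_calibration('wrist'),allow_pickle=True);cv2.imwrite(f'pics/{n}.png',camera('wrist')[:,:,::-1]);bars(f'pics/{n}.png',n+'.npy')
E
python3 look.py 3 w6
```

```text
clock: 22.9
eef_pos: [0.6436, -0.08, 0.1145]
eef_rot: [-0.03, 1.0, 0.0, -0.002]
wrist_force: [0.9, -0.5, 1.1]
opening: 0.671
grip_force: 0.0
clock: 24.15
eef_pos: [0.4617, 0.0149, 0.1156]
eef_rot: [0.476, 0.879, 0.0, 0.0]
wrist_force: [0.2, -0.4, -0.0]
opening: 1.002
grip_force: 0.0
clock: 25.4
eef_pos: [0.4616, 0.0149, 0.1153]
eef_rot: [0.704, 0.711, 0.0, -0.0]
wrist_force: [-0.4, 0.7, -0.1]
opening: 1.001
grip_force: 0.0
turn [-0. -0. -0.] shift [ 0.0002 -0.0003  0.1093] cur [0.4616 0.0149 0.1153] 0.6
logger [0.4612 0.0147] px [315.  254.2] long-axis deg 90.5 L 0.0556
```

```bash
python3 -m creep '0 0 0 0 0 .05 1;0 0 0 0 0 .04 1;0 0 0 0 0 .019 1;0 0 0 0 0 0 1;0 0 0 0 0 0 0;0 0 0 0 0 0 0;0 0 0 0 0 0 0;0 0 0 0 0 0 0;0 0 0 0 0 -.02 0;0 0 0 0 0 -.034 0' 25
python3 -m creep '0 0 0 -.0055 .0447 0 0;0 0 0 -.0055 .0447 0 0;0 0 0 -.0055 .0447 0 0;0 0 0 -.0055 .0447 0 0;0 0 -10 0 0 0 0;0 0 -10 0 0 0 0;0 0 -10 0 0 0 0;0 0 -10 0 0 0 0;0 0 -10 0 0 0 0;0 0 -10 0 0 0 0'
python3 -m creep '0 0 -10 0 0 0 0;0 0 -10 0 0 0 0;0 0 -10 0 0 0 0;0 0 -2.9 0 0 0 0;0 0 0 0 0 0 0;0 0 0 0 0 0 0;0 0 0 0 0 0 0;0 0 0 0 0 0 0;0 0 0 0 0 0 0;0 0 0 0 0 0 0'
python3 - <<'E'
from plan import *
go([*slot(0),.013],93.5)
E
```

```text
clock: 26.7
eef_pos: [0.4605, 0.0147, 0.0602]
eef_rot: [0.704, 0.711, -0.001, -0.001]
wrist_force: [0.9, 1.2, -2.0]
opening: 0.568
grip_force: 25.0
clock: 27.95
eef_pos: [0.6401, -0.0054, 0.06]
eef_rot: [0.251, 0.968, -0.0, -0.0]
wrist_force: [-0.1, -0.8, -0.9]
opening: 0.568
grip_force: 25.0
clock: 29.2
eef_pos: [0.6407, -0.0053, 0.0604]
eef_rot: [-0.03, 1.0, -0.0, 0.0]
wrist_force: [-0.4, 0.5, -1.8]
opening: 0.566
grip_force: 25.0
turn [-0.  0. -0.] shift [0.0003 0.0003 0.0474] cur [ 0.6407 -0.0053  0.0604] 93.5
```

```bash
python3 -m creep '0 0 0 0 0 .015 0;0 0 0 0 0 .015 0;0 0 0 0 0 .01 0;0 0 0 0 0 .007 0;0 0 0 0 0 0 0;0 0 0 0 0 0 .67;0 0 0 0 0 0 .67;0 0 0 0 0 0 .67;0 0 0 0 0 -.04 .67;0 0 0 0 0 -.065 .67'
python3 -m creep '0 0 0 .0453 .0375 0 1;0 0 0 .0453 .0375 0 1;0 0 0 .0453 .0375 0 1;0 0 0 .0453 .0375 0 1;0 0 10.2 0 0 0 1;0 0 10.2 0 0 0 1;0 0 10.2 0 0 0 1;0 0 10.2 0 0 0 1;0 0 10.2 0 0 0 1;0 0 10.2 0 0 0 1'
python3 -m creep '0 0 10.2 0 0 0 1;0 0 10.2 0 0 0 1;0 0 10.2 0 0 0 1;0 0 10.2 0 0 0 1;0 0 0 0 0 0 1;0 0 0 0 0 0 1;0 0 0 0 0 0 1;0 0 0 0 0 0 1;0 0 0 0 0 0 1;0 0 0 0 0 0 1'
python3 look.py 2 w7
```

```text
clock: 30.45
eef_pos: [0.6389, -0.0054, 0.115]
eef_rot: [-0.03, 1.0, 0.0, -0.002]
wrist_force: [0.4, 0.1, 0.8]
opening: 0.67
grip_force: 0.0
clock: 31.7
eef_pos: [0.4507, 0.1335, 0.116]
eef_rot: [0.485, 0.874, 0.0, 0.0]
wrist_force: [-0.6, 0.5, -0.5]
opening: 1.003
grip_force: 0.0
clock: 32.95
eef_pos: [0.4507, 0.1334, 0.1158]
eef_rot: [0.758, 0.653, -0.0, -0.0]
wrist_force: [-0.3, 0.6, -0.0]
opening: 1.002
grip_force: 0.0
turn [-0.  -0.  -0.1] shift [ 0.0002 -0.0005  0.1098] cur [0.4507 0.1334 0.1158] -8.5
logger [0.4503 0.1333] px [315.2 254. ] long-axis deg 81.8 L 0.0561
```

```bash
python3 -m creep '0 0 0 0 0 .05 1;0 0 0 0 0 .04 1;0 0 0 0 0 .02 1;0 0 0 0 0 0 1;0 0 0 0 0 0 0;0 0 0 0 0 0 0;0 0 0 0 0 0 0;0 0 0 0 0 0 0;0 0 0 0 0 -.02 0;0 0 0 0 0 -.034 0' 25
python3 -m creep '0 0 0 -.009 .0482 0 0;0 0 0 -.009 .0482 0 0;0 0 0 -.009 .0482 0 0;0 0 0 -.009 .0482 0 0;0 0 -10.2 0 0 0 0;0 0 -10.2 0 0 0 0;0 0 -10.2 0 0 0 0;0 0 -10.2 0 0 0 0;0 0 -10.2 0 0 0 0;0 0 -10.2 0 0 0 0'
python3 -m creep '0 0 -10.2 0 0 0 0;0 0 -10.2 0 0 0 0;0 0 -10.2 0 0 0 0;0 0 -10.2 0 0 0 0;0 0 0 0 0 0 0;0 0 0 0 0 0 0;0 0 0 0 0 0 0;0 0 0 0 0 0 0;0 0 0 0 0 0 0;0 0 0 0 0 0 0'
python3 - <<'E'
from plan import *
go([*slot(.075),.013],93.5)
E
```

```text
clock: 34.25
eef_pos: [0.4496, 0.133, 0.0597]
eef_rot: [0.758, 0.653, -0.001, -0.0]
wrist_force: [0.5, 0.3, -0.5]
opening: 0.569
grip_force: 25.0
clock: 35.5
eef_pos: [0.6356, 0.0691, 0.0596]
eef_rot: [0.317, 0.948, -0.0, -0.0]
wrist_force: [0.3, -0.2, -0.9]
opening: 0.568
grip_force: 25.0
clock: 36.75
eef_pos: [0.636, 0.0693, 0.0599]
eef_rot: [-0.03, 1.0, -0.0, 0.0]
wrist_force: [-0.9, 0.1, -1.6]
opening: 0.565
grip_force: 25.0
turn [-0.  0. -0.] shift [0.0002 0.0006 0.0469] cur [0.636  0.0693 0.0599] 93.5
```

```bash
python3 -m creep '0 0 0 0 0 .015 0;0 0 0 0 0 .015 0;0 0 0 0 0 .01 0;0 0 0 0 0 .007 0;0 0 0 0 0 0 0;0 0 0 0 0 0 .67;0 0 0 0 0 0 .67;0 0 0 0 0 0 .67;0 0 0 0 0 -.04 .67;0 0 0 0 0 -.065 .67'
python3 -m creep '0 0 0 .032 .0377 0 1;0 0 0 .032 .0377 0 1;0 0 0 .032 .0377 0 1;0 0 0 .032 .0377 0 1;0 0 0 .032 .0377 0 1;0 0 10 0 0 0 1;0 0 10 0 0 0 1;0 0 10 0 0 0 1;0 0 10 0 0 0 1;0 0 10 0 0 0 1'
python3 -m creep '0 0 10 0 0 0 1;0 0 10 0 0 0 1;0 0 10 0 0 0 1;0 0 5.9 0 0 0 1;0 0 0 0 0 0 1;0 0 0 0 0 0 1;0 0 0 0 0 0 1;0 0 0 0 0 0 1;0 0 0 0 0 0 1;0 0 0 0 0 0 1'
python3 look.py 1 w8
```

```text
clock: 38.0
eef_pos: [0.6344, 0.0689, 0.1145]
eef_rot: [-0.03, 1.0, -0.0, -0.002]
wrist_force: [2.4, -0.5, 0.2]
opening: 0.672
grip_force: 0.0
clock: 39.25
eef_pos: [0.4649, 0.2478, 0.1155]
eef_rot: [0.398, 0.918, 0.0, 0.0]
wrist_force: [0.1, -0.0, 0.3]
opening: 0.999
grip_force: 0.0
clock: 40.5
eef_pos: [0.4648, 0.2476, 0.1153]
eef_rot: [0.659, 0.752, -0.0, -0.0]
wrist_force: [-0.5, 0.5, -1.1]
opening: 0.997
grip_force: 0.0
turn [-0. -0. -0.] shift [ 0.0007 -0.0006  0.1093] cur [0.4648 0.2476 0.1153] 7.6
logger [0.464 0.248] px [314.2 253.5] long-axis deg 97.9 L 0.0559
```

```bash
python3 -m creep '0 0 0 .0005 0 .05 1;0 0 0 0 0 .04 1;0 0 0 0 0 .019 1;0 0 0 0 0 0 1;0 0 0 0 0 0 0;0 0 0 0 0 0 0;0 0 0 0 0 0 0;0 0 0 0 0 0 0;0 0 0 0 0 -.02 0;0 0 0 0 0 -.034 0' 25
python3 -m creep '0 0 0 -.0312 .038 0 0;0 0 0 -.0312 .038 0 0;0 0 0 -.0312 .038 0 0;0 0 0 -.0312 .038 0 0;0 0 -10 0 0 0 0;0 0 -10 0 0 0 0;0 0 -10 0 0 0 0;0 0 -10 0 0 0 0;0 0 -10 0 0 0 0;0 0 -10 0 0 0 0'
python3 -m creep '0 0 -10 0 0 0 0;0 0 -10 0 0 0 0;0 0 -5.9 0 0 0 0;0 0 0 0 0 0 0;0 0 0 0 0 0 0;0 0 0 0 0 0 0;0 0 0 0 0 0 0;0 0 0 0 0 0 0;0 0 0 0 0 0 0;0 0 0 0 0 0 0'
python3 - <<'E'
from plan import *
go([*slot(.15),.013],93.5)
E
```

```text
clock: 41.8
eef_pos: [0.4637, 0.2475, 0.0599]
eef_rot: [0.659, 0.752, -0.002, -0.0]
wrist_force: [-0.1, -0.0, -1.8]
opening: 0.569
grip_force: 25.0
clock: 43.05
eef_pos: [0.6315, 0.1442, 0.06]
eef_rot: [0.192, 0.981, -0.0, -0.0]
wrist_force: [-0.2, -0.0, -1.3]
opening: 0.568
grip_force: 25.0
clock: 44.3
eef_pos: [0.6319, 0.1445, 0.0603]
eef_rot: [-0.03, 1.0, 0.0, -0.0]
wrist_force: [-0.3, 0.7, -0.4]
opening: 0.567
grip_force: 25.0
turn [ 0. -0. -0.] shift [0.0007 0.0002 0.0473] cur [0.6319 0.1445 0.0603] 93.5
```

```bash
python3 -m creep '0 0 0 .0005 0 .015 0;0 0 0 0 0 .015 0;0 0 0 0 0 .01 0;0 0 0 0 0 .007 0;0 0 0 0 0 0 0;0 0 0 0 0 0 .67;0 0 0 0 0 0 .67;0 0 0 0 0 0 .67;0 0 0 0 0 -.04 .67;0 0 0 0 0 -.06 .67'
python3 -m creep '0 0 0 0 0 -.06 1;0 0 0 0 .05 -.06 1;0 0 0 0 .05 0 1;0 0 10 0 0 0 1;0 0 10 0 0 0 1;0 0 10 0 0 0 1;0 0 10 0 0 0 1;0 0 10 0 0 0 1;0 0 10 0 0 0 1;0 0 10 0 0 0 1'
python3 -m creep '0 0 10 0 0 0 1;0 0 10 0 0 0 1;0 0 0 0 0 0 1;0 0 0 0 0 0 1;0 0 0 0 0 0 1;0 0 0 0 0 0 1;0 0 0 0 0 0 1;0 0 0 0 0 0 1;0 0 0 0 0 0 1;0 0 0 0 0 0 1'
python3 - <<'E'
from plan import *
go([.625,.2465,.027],3.5)
n='w9'
np.save(n+'.npy',get_calibration('wrist'),allow_pickle=True);w=camera('wrist')[:,:,::-1];cv2.imwrite(f'pics/{n}.png',w);bars(f'pics/{n}.png',n+'.npy')
t=camera('top')[:,:,::-1]
cv2.imwrite('pics/t9.png',np.hstack([w[60:440,220:420],cv2.resize(t[200:277,215:435],(580,203)).repeat(1,0) if 0 else cv2.copyMakeBorder(cv2.resize(t[200:277,225:435],(560,205),interpolation=cv2.INTER_CUBIC),0,175,0,0,cv2.BORDER_CONSTANT)]))
E
```

```text
clock: 45.55
eef_pos: [0.63, 0.144, 0.1127]
eef_rot: [-0.03, 1.0, -0.0, -0.002]
wrist_force: [0.6, 0.7, 0.5]
opening: 0.672
grip_force: 0.0
clock: 46.8
eef_pos: [0.6258, 0.2344, 0.2214]
eef_rot: [0.551, 0.835, 0.0, -0.0]
wrist_force: [-0.6, -0.1, 0.5]
opening: 1.002
grip_force: 0.0
clock: 48.05
eef_pos: [0.626, 0.2343, 0.2214]
eef_rot: [0.685, 0.728, 0.0, -0.0]
wrist_force: [0.3, -0.2, 0.3]
opening: 1.003
grip_force: 0.0
turn [ 0. -0. -0.] shift [ 0.0122 -0.0002  0.1944] cur [0.626  0.2343 0.2214] 3.5
logger [0.6322 0.1427] px [316.  303.5] long-axis deg 3.5 L 0.057
```

View pics/t9.png

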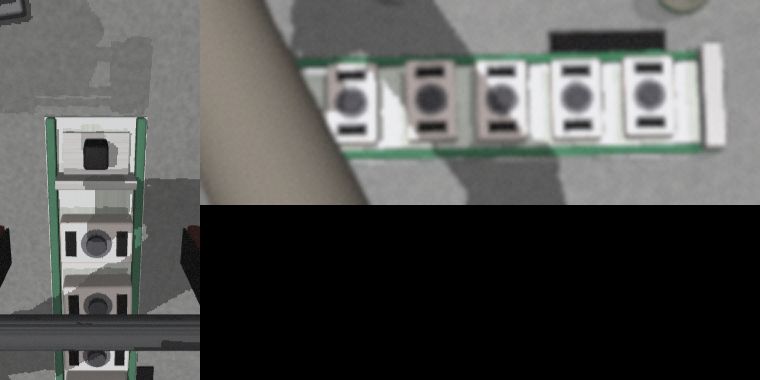

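```bash
python3 -m creep '0 0 0 .012 0 .05 .7;0 0 0 0 0 .05 .7;0 0 0 0 0 .05 .7;0 0 0 0 0 .035 .7;0 0 0 0 0 .009 .7;0 0 0 0 0 0 .7;0 0 0 0 0 0 0;0 0 0 0 0 0 0;0 0 0 0 0 0 0;0 0 0 0 0 0 0' 40
python3 -m creep '0 0 0 -.01 0 0 0;0 0 0 -.015 0 0 0;0 0 0 -.015 0 0 0;0 0 0 -.015 0 0 0;0 0 0 -.015 0 0 0;0 0 0 -.015 0 0 0;0 0 0 -.015 0 0 0;0 0 0 -.015 0 0 0;0 0 0 -.015 0 0 0;0 0 0 -.015 0 0 0'
python3 -m creep '0 0 0 -.005 0 0 0;0 0 0 -.004 0 0 0;0 0 0 -.002 0 0 0;0 0 0 -.002 0 0 0;0 0 0 0 0 0 0;0 0 0 0 0 0 0;0 0 0 0 0 0 0;0 0 0 0 0 0 0;0 0 0 0 0 0 0;0 0 0 0 0 0 0'
```

```text
clock: 49.4
eef_pos: [0.6254, 0.2464, 0.0278]
eef_rot: [0.685, 0.728, 0.0, 0.0]
wrist_force: [-0.7, 0.9, -0.8]
opening: 0.288
grip_force: 0.0
clock: 50.65
eef_pos: [0.6339, 0.102, 0.0277]
eef_rot: [0.685, 0.728, 0.001, -0.001]
wrist_force: [-1.5, 6.5, 6.0]
opening: 0.267
grip_force: 40.0
clock: 51.9
eef_pos: [0.6347, 0.0883, 0.0277]
eef_rot: [0.685, 0.728, 0.0, -0.0]
wrist_force: [-1.9, 4.1, 6.0]
opening: 0.267
grip_force: 40.0
```

```bash
python3 -m creep '0 0 0 -.001 0 0 0;0 0 0 -.001 0 0 0;0 0 0 -.001 0 0 0;0 0 0 -.001 0 0 0;0 0 0 -.001 0 0 0;0 0 0 0 0 0 0;0 0 0 0 0 0 0;0 0 0 0 0 0 0;0 0 0 0 0 0 0;0 0 0 0 0 0 0'
python3 -m creep '0 0 0 -.001 0 0 0;0 0 0 -.001 0 0 0;0 0 0 -.001 0 0 0;0 0 0 0 0 0 0;0 0 0 0 0 0 0;0 0 0 0 0 0 0;0 0 0 0 0 0 0;0 0 0 0 0 0 0;0 0 0 0 0 0 0;0 0 0 0 0 0 0'
```

```text
clock: 53.15
eef_pos: [0.635, 0.0835, 0.0277]
eef_rot: [0.685, 0.728, 0.0, -0.0]
wrist_force: [-1.1, 5.3, 6.9]
opening: 0.268
grip_force: 40.0
clock: 54.4
eef_pos: [0.6351, 0.0816, 0.0277]
eef_rot: [0.685, 0.728, 0.001, -0.001]
wrist_force: [-2.1, 6.9, 5.0]
opening: 0.272
grip_force: 40.0
```

```bash
python3 -m creep '0 0 0 -.001 0 0 0;0 0 0 -.001 0 0 0;0 0 0 -.001 0 0 0;0 0 0 -.001 0 0 0;0 0 0 0 0 0 0;0 0 0 0 0 0 0;0 0 0 0 0 0 0;0 0 0 0 0 0 0;0 0 0 0 0 0 0;0 0 0 0 0 0 0'
```

```text
clock: 55.65
eef_pos: [0.6351, 0.0816, 0.0277]
eef_rot: [0.684, 0.729, 0.002, -0.002]
wrist_force: [-2.1, 14.9, 4.1]
opening: 0.272
grip_force: 40.0
```

```bash
python3 -m creep '0 0 0 0 0 0 .6;0 0 0 0 0 0 .7;0 0 0 0 0 0 .7;0 0 0 0 0 -.04 .7;0 0 0 0 0 -.06 1;0 0 0 0 0 -.06 1;0 0 0 -.05 0 -.06 1;0 0 0 -.06 0 0 1;0 0 0 -.06 0 0 1;0 0 0 -.03 0 0 1'
python3 -m creep '0 0 0 0 0 0 1;0 0 0 0 0 0 1;0 0 0 0 0 0 1;0 0 0 0 0 0 1;0 0 0 0 0 0 1;0 0 0 0 0 0 1;0 0 0 0 0 0 1;0 0 0 0 0 0 1;0 0 0 0 0 0 1;0 0 0 0 0 0 1'
python3 - <<'E'
from plan import *
go([.48,-.30,.24],0)
n='w10'
np.save(n+'.npy',get_calibration('wrist'),allow_pickle=True);w=camera('wrist')[:,:,::-1];cv2.imwrite(f'pics/{n}.png',w);bars(f'pics/{n}.png',n+'.npy')
E
```

```text
clock: 56.9
eef_pos: [0.6462, -0.1189, 0.2353]
eef_rot: [0.687, 0.726, -0.001, 0.001]
wrist_force: [-0.2, 1.0, 0.3]
opening: 0.994
grip_force: 0.0
clock: 58.15
eef_pos: [0.6471, -0.113, 0.2354]
eef_rot: [0.685, 0.728, 0.0, -0.0]
wrist_force: [-0.3, 0.4, 0.2]
opening: 0.999
grip_force: 0.0
turn [ 0.  -0.   3.5] shift [-0.187  -0.1671 -0.0046] cur [ 0.6471 -0.113   0.2354] 3.5
logger [0.6395 0.0213] px [316.  84.] long-axis deg 3.5 L 0.057
logger [ 0.6135 -0.0059] px [288.  111.8] long-axis deg 95.4 L 0.0512
logger [ 0.6702 -0.0025] px [345.5 111.8] long-axis deg 94.9 L 0.0512
logger [ 0.6442 -0.0298] px [317.5 139.5] long-axis deg 3.5 L 0.0565
logger [ 0.6167 -0.0571] px [289.2 165. ] long-axis deg 91.6 L 0.0513
logger [ 0.6735 -0.0536] px [344.5 165. ] long-axis deg 92.6 L 0.0513
logger [ 0.646 -0.081] px [316.3 190.5] long-axis deg 3.5 L 0.0574
logger [ 0.6189 -0.108 ] px [289.5 213.8] long-axis deg 93.4 L 0.0507
logger [ 0.676  -0.1046] px [342.8 213.7] long-axis deg 92.9 L 0.0507
logger [ 0.6489 -0.1316] px [316. 237.] long-axis deg 3.5 L 0.057
logger [ 0.6228 -0.1586] px [291.2 258.5] long-axis deg 95.4 L 0.0507
logger [ 0.6799 -0.1552] px [342.5 258.5] long-axis deg 96.0 L 0.0508
logger [ 0.6539 -0.1821] px [317.8 280. ] long-axis deg 3.4 L 0.0575
```

View pics/w10.png

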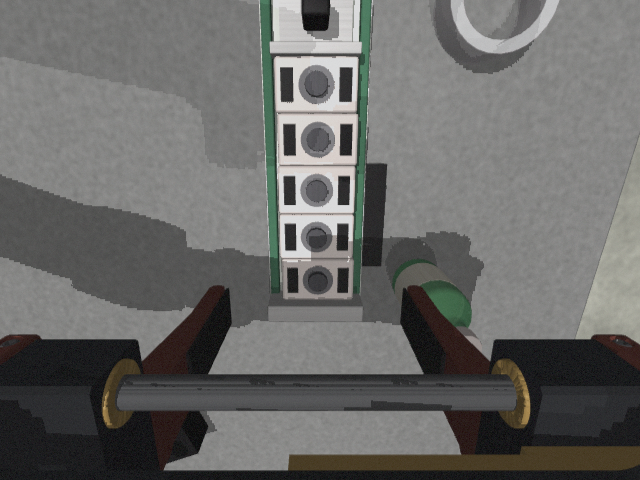

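All five loggers sit tight between stop and clamp: rows 84, 140, 190, 237 and 280 near col 316, studs up. Next I look at the stylus stand.

```bash
python3 -m creep '0 0 3.5 0 0 -.015 1;0 0 0 -.051 -.025 0 1;0 0 0 -.051 -.025 0 1;0 0 0 -.051 -.025 0 1;0 0 0 -.051 -.025 0 1;0 0 0 -.051 -.025 0 1;0 0 0 -.051 -.025 0 1;0 0 0 -.051 -.027 0 1;0 0 0 0 0 0 1;0 0 0 0 0 0 1'
python3 - <<'E'
from h import *
n='w11'
print(get_state()['eef_pos']);np.save(n+'.npy',get_calibration('wrist'),allow_pickle=True);w=camera('wrist')[:,:,::-1];cv2.imwrite(f'pics/{n}.png',w)
E
python3 -m creep '0 0 0 -.05 .03 0 1;0 0 0 0 .03 0 1;0 0 0 0 0 0 1;0 0 0 0 0 0 1;0 0 0 0 0 0 1;0 0 0 0 0 0 1;0 0 0 0 0 0 1;0 0 0 0 0 0 1;0 0 0 0 0 0 1;0 0 0 0 0 0 1'
python3 - <<'E'
from h import *
n='w12'
np.save(n+'.npy',get_calibration('wrist'),allow_pickle=True);w=camera('wrist')[:,:,::-1];cv2.imwrite(f'pics/{n}.png',w)
a=cv2.imread('pics/w11.png');cv2.imwrite('pics/w1112.png',np.hstack([a[0:400,160:480],w[0:400,160:480]]))
E
```

```text
clock: 59.45
eef_pos: [0.4703, -0.4694, 0.2502]
eef_rot: [0.707, 0.707, 0.0, -0.0]
wrist_force: [0.0, 0.2, -0.2]
opening: 0.999
grip_force: 0.0
[ 0.47031867 -0.46941274  0.25020583]
clock: 60.75
eef_pos: [0.5299, -0.52, 0.2503]
eef_rot: [0.707, 0.707, 0.0, -0.0]
wrist_force: [0.8, -0.3, 0.2]
opening: 1.0
grip_force: 0.0
```

View pics/w1112.png

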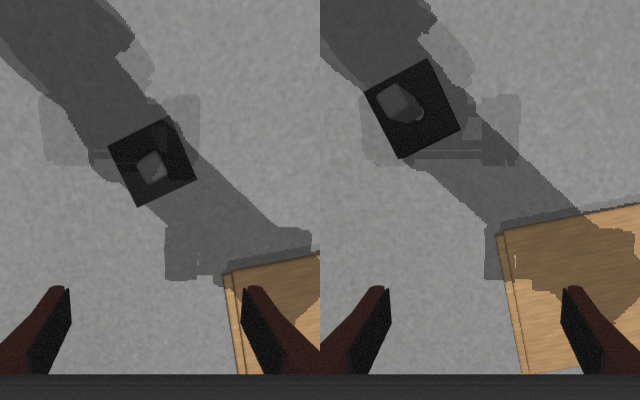

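Run:
```python
from h import *
o=[]
for n,(u,v) in(('w11',(312,162)),('w12',(252,108))):
    a=cv2.imread(f'pics/{n}.png')[v-50:v+50,u-50:u+50].astype(float)
    o.append(cv2.resize(np.clip(a*2.2,0,255).astype(np.uint8),(400,400),interpolation=cv2.INTER_CUBIC))
cv2.imwrite('pics/zz.png',np.hstack(o))
```

```text
(no output)
```

View pics/zz.png

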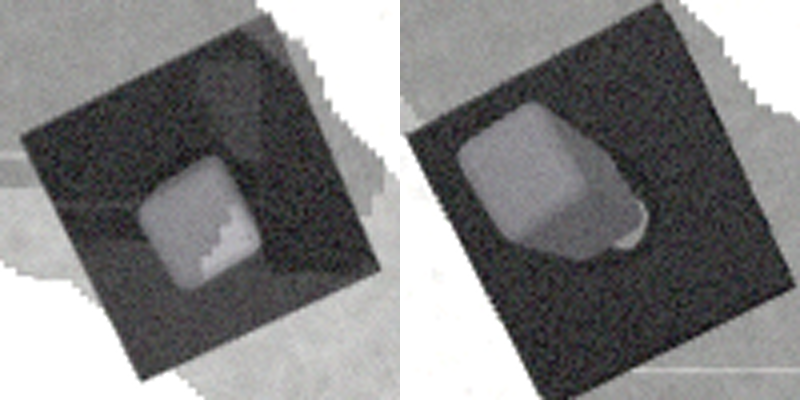

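The zoom shows the stylus top centred at (312,168) in w11 and (232.5,100) in w12, with flats at about 29°. The stand top is centred at (312.75,162) and (252.5,109).

Run:
```python
from h import *
a,b=[np.load(f'w{k}.npy',allow_pickle=True).item() for k in(11,12)]
print('top',tri([(a,(312,168)),(b,(232.5,100))]).round(4),toW(a,(312,168),.13).round(4),toW(b,(232.5,100),.13).round(4))
print('stand',tri([(a,(312.75,162)),(b,(252.5,109))]).round(4),toW(a,(312.75,162),.045).round(4),toW(b,(252.5,109),.045).round(4))
for k in range(2): pass
go([.468,-.43,.06],29)
```

```text
top [ 0.4674 -0.4083  0.1286] [ 0.4676 -0.4079  0.13  ] [ 0.4676 -0.4086  0.13  ]
stand [ 0.4677 -0.4079  0.0441] [ 0.4676 -0.408   0.045 ] [ 0.468  -0.4079  0.045 ]
turn [  0.  -0. -29.] shift [ 0.1087 -0.0105  0.1903] cur [ 0.5299 -0.52    0.2503] -0.0
```

```bash
python3 -m creep '0 0 -10 0 0 0 1;0 0 -10 0 0 0 1;0 0 -9 0 0 0 .6;0 0 0 .04 .0 0 .6;0 0 0 .04 0 0 .6;0 0 0 .04 0 0 .6;0 0 0 0 0 0 .6;0 0 0 0 0 0 .6;0 0 0 0 0 0 .6;0 0 0 0 0 0 .6'
python3 - <<'E'
from h import *
go([.4676,-.4082,.063],29)
E
```

```text
clock: 62.05
eef_pos: [0.472, -0.4157, 0.2501]
eef_rot: [0.508, 0.861, -0.0, -0.0]
wrist_force: [-0.4, -1.2, -0.8]
opening: 0.603
grip_force: 0.0
turn [-0.  -0.  -0.1] shift [ 0.0087 -0.0002  0.1871] cur [ 0.472  -0.4157  0.2501] 28.9
```

```bash
python3 -m creep '0 0 0 .0087 0 .04 .6;0 0 0 0 0 .05 .6;0 0 0 0 0 .05 .6;0 0 0 0 0 .035 .6;0 0 0 0 0 .012 .6;0 0 0 0 0 0 .6;0 0 0 0 0 0 .6;0 0 0 0 0 0 0;0 0 0 0 0 0 0;0 0 0 0 0 0 0' 40
python3 -m creep '0 0 0 0 0 0 0;0 0 0 0 0 0 0;0 0 0 0 0 0 0;0 0 0 0 0 -.02 0;0 0 0 0 0 -.03 0;0 0 0 0 0 -.03 0;0 0 0 0 0 -.02 0;0 0 0 0 0 0 0;0 0 0 0 0 0 0;0 0 0 0 0 0 0'
python3 - <<'E'
from plan import *
c=np.load('w10.npy',allow_pickle=True).item()
for px in((316,84),(317.5,139.5),(316.3,190.5),(316,237),(317.8,280)):print(toW(c,px,.036).round(4))
E
```

```text
clock: 63.3
eef_pos: [0.4677, -0.4075, 0.0638]
eef_rot: [0.508, 0.862, -0.0, 0.0]
wrist_force: [-0.9, -0.0, -0.5]
opening: 0.296
grip_force: 0.0
clock: 64.55
eef_pos: [0.467, -0.4069, 0.1623]
eef_rot: [0.508, 0.862, 0.0, -0.001]
wrist_force: [-0.3, 0.3, -0.7]
opening: 0.226
grip_force: 40.0
[0.6396 0.0204 0.036 ]
[ 0.6441 -0.0298  0.036 ]
[ 0.646  -0.0802  0.036 ]
[ 0.6487 -0.13    0.036 ]
[ 0.6538 -0.1797  0.036 ]
```

Run:
```python
from plan import *
go([.653,-.1797,.115],29)
Q=[(.653,-.1797),(.6490,-.130),(.646,-.0802),(.6435,-.0298),(.6396,.0204)]
for a,b in zip(Q,Q[1:]):print(leg(a,b,29))
```

```text
turn [-0.  -0.1 -0. ] shift [0.1086 0.2729 0.0473] cur [ 0.467  -0.4069  0.1623] 29.0
[0.0454 0.0206]
[0.045  0.0215]
[0.0453 0.0222]
[0.0458 0.0209]
```

```bash
python3 -m creep '0 0 0 .018 .0455 0 0;0 0 0 .018 .0455 0 0;0 0 0 .018 .0455 0 0;0 0 0 .018 .0455 0 0;0 0 0 .018 .0455 0 0;0 0 0 .0185 .0455 0 0;0 0 0 0 0 .03 0;0 0 0 0 0 .017 0;0 0 0 0 0 0 0;0 0 0 0 0 0 0' 45
python3 - <<'E'
from plan import *
go([.653,-.1797,.098],29)
n='w13'
np.save(n+'.npy',get_calibration('wrist'),allow_pickle=True);w=camera('wrist')[:,:,::-1];cv2.imwrite(f'pics/{n}.png',w)
E
```

```text
clock: 65.8
eef_pos: [0.6538, -0.1814, 0.117]
eef_rot: [0.508, 0.861, -0.0, 0.0]
wrist_force: [0.5, -0.1, -0.1]
opening: 0.222
grip_force: 45.0
turn [ 0.   0.  -0.1] shift [0.0019 0.0001 0.019 ] cur [ 0.6538 -0.1814  0.117 ] 28.9
```

View pics/w13.png

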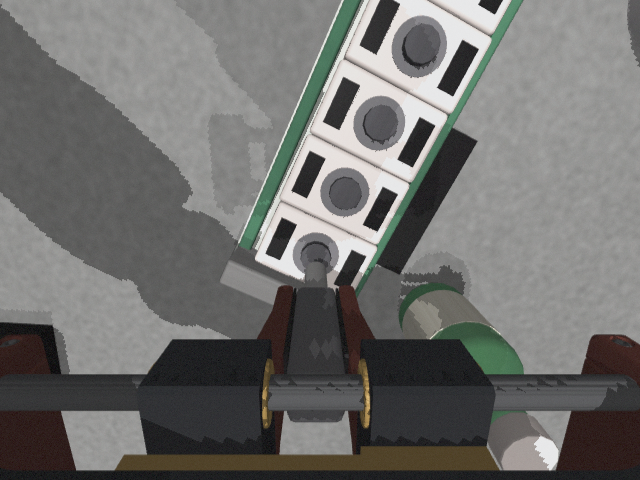

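The stylus tip is over the last stud at (315,256), and the bottle is clear below the gripper body. Pressing now.

```bash
python3 -m creep '0 0 0 .001 0 .008 0;0 0 0 0 0 .004 0;0 0 0 0 0 .004 0;0 0 0 0 0 .003 0;0 0 0 0 0 .002 0;0 0 0 0 0 .001 0;0 0 0 0 0 0 0;0 0 0 0 0 0 0;0 0 0 0 0 0 0;0 0 0 0 0 0 0'
```

```text
clock: 67.1
eef_pos: [0.6533, -0.1794, 0.0964]
eef_rot: [0.508, 0.861, -0.0, 0.0]
wrist_force: [-5.9, 1.4, 14.1]
opening: 0.223
grip_force: 45.0
```

```bash
for i in 1; do :; done
python3 -m creep '0 0 0 0 0 -.022 0;0 0 0 .0225 .0103 0 0;0 0 0 .0225 .0105 0 0;0 0 0 0 0 0 0;0 0 0 0 0 .01 0;0 0 0 0 0 .005 0;0 0 0 0 0 .004 0;0 0 0 0 0 .003 0;0 0 0 0 0 0 0;0 0 0 0 0 0 0'
python3 -m creep '0 0 0 0 0 -.022 0;0 0 0 .0225 .0108 0 0;0 0 0 .0225 .0108 0 0;0 0 0 0 0 0 0;0 0 0 0 0 .01 0;0 0 0 0 0 .005 0;0 0 0 0 0 .004 0;0 0 0 0 0 .003 0;0 0 0 0 0 0 0;0 0 0 0 0 0 0'
```

```text
clock: 68.35
eef_pos: [0.6494, -0.1317, 0.0963]
eef_rot: [0.508, 0.861, -0.001, 0.0]
wrist_force: [-5.5, -1.0, 15.3]
opening: 0.229
grip_force: 45.0
clock: 69.6
eef_pos: [0.6466, -0.0818, 0.0963]
eef_rot: [0.508, 0.861, -0.001, 0.0]
wrist_force: [-6.8, -1.7, 15.6]
opening: 0.225
grip_force: 45.0
```

```bash
python3 -m creep '0 0 0 0 0 -.022 0;0 0 0 .023 .0108 0 0;0 0 0 .023 .0108 0 0;0 0 0 0 0 0 0;0 0 0 0 0 .01 0;0 0 0 0 0 .005 0;0 0 0 0 0 .004 0;0 0 0 0 0 .003 0;0 0 0 0 0 0 0;0 0 0 0 0 0 0'
python3 -m creep '0 0 0 0 0 -.022 0;0 0 0 .023 .0105 0 0;0 0 0 .0235 .0105 0 0;0 0 0 0 0 0 0;0 0 0 0 0 .01 0;0 0 0 0 0 .005 0;0 0 0 0 0 .004 0;0 0 0 0 0 .003 0;0 0 0 0 0 0 0;0 0 0 0 0 0 0'
python3 -m creep '0 0 0 0 0 -.03 0;0 0 0 0 0 -.03 0;0 0 0 0 0 -.03 0;0 0 0 0 0 0 0;0 0 0 0 -.05 0 0;0 0 0 0 -.05 0 0;0 0 0 0 -.04 0 0;0 0 0 0 0 0 0;0 0 0 0 0 0 0;0 0 0 0 0 0 0'
python3 - <<'E'
from h import *
go([.44,.25,.18],0)
cv2.imwrite('pics/t14.png',camera('top')[:,:,::-1])
n='w14'
np.save(n+'.npy',get_calibration('wrist'),allow_pickle=True);w=camera('wrist')[:,:,::-1];cv2.imwrite(f'pics/{n}.png',w)
E
```

```text
clock: 70.85
eef_pos: [0.6432, -0.0311, 0.0963]
eef_rot: [0.508, 0.861, -0.001, 0.0]
wrist_force: [-6.7, -2.7, 15.6]
opening: 0.226
grip_force: 45.0
clock: 72.1
eef_pos: [0.6392, 0.0198, 0.0963]
eef_rot: [0.508, 0.861, -0.001, 0.0]
wrist_force: [-7.1, -3.3, 17.0]
opening: 0.226
grip_force: 45.0
clock: 73.35
eef_pos: [0.5177, -0.0455, 0.184]
eef_rot: [0.507, 0.862, 0.0, -0.0]
wrist_force: [0.5, 0.4, -1.4]
opening: 0.228
grip_force: 45.0
turn [ 0.  -0.  29.1] shift [ 0.2955 -0.0777  0.004 ] cur [ 0.5177 -0.0455  0.184 ] 29.1
```

View pics/w14.png

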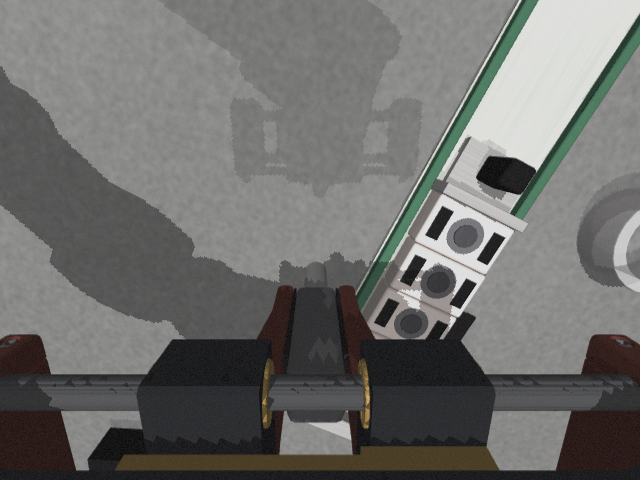

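The row is still closed and the visible studs look pressed. Moving to view the reader.

```bash
python3 -m creep '0 0 10 0 0 0 0;0 0 10 0 0 0 0;0 0 9 0 0 0 0;0 0 0 .06 -.008 0 0;0 0 0 .06 -.008 0 0;0 0 0 .06 -.008 0 0;0 0 0 .06 -.008 0 0;0 0 0 .06 -.006 0 0;0 0 0 .045 0 0 0;0 0 0 0 0 0 0'
python3 - <<'E'
from h import *
n='w15'
go([.4825,.394,.1],0)
c=get_calibration('wrist');np.save(n+'.npy',c,allow_pickle=True);w=camera('wrist')[:,:,::-1];cv2.imwrite(f'pics/{n}.png',w)
m=(w.min(2)>130).astype(np.uint8);k,l,st,ce=cv2.connectedComponentsWithStats(m)
for i in range(1,k):
    if st[i,4]>400: print(st[i],ce[i].round(1),toW(c,ce[i],.026).round(4))
print('expect',toP(c,[.4825,.394,.026]))
T=get_calibration('top')
for uv in((183.9,289.3),):print(toW(T,uv,.026).round(4))
E
```

```text
clock: 74.7
eef_pos: [0.4777, 0.304, 0.1842]
eef_rot: [0.705, 0.709, 0.001, -0.001]
wrist_force: [1.0, -0.7, -0.4]
opening: 0.225
grip_force: 45.0
turn [-0.  -0.2  0.4] shift [0.09   0.0048 0.0842] cur [0.4777 0.304  0.1842] 0.4
[     0      0    640    374 102425] [411.  189.1] [0.565  0.3446 0.026 ]
[    0    26   207   172 15794] [71.3 93.3] [0.2694 0.4236 0.026 ]
[ 306   91   41   61 1513] [326.8 127.1] [0.4869 0.3979 0.026 ]
[ 416  250   84  124 7280] [457.7 299. ] [0.6215 0.2348 0.026 ]
[  62  411   84   54 3550] [103.8 434.9] [0.2354 0.061  0.026 ]
[ 491  411   73   59 3648] [525.4 441. ] [0.7227 0.0554 0.026 ]
expect [321.72385007 131.79750875]
[0.4835 0.3939 0.026 ]
```

View pics/w15.png

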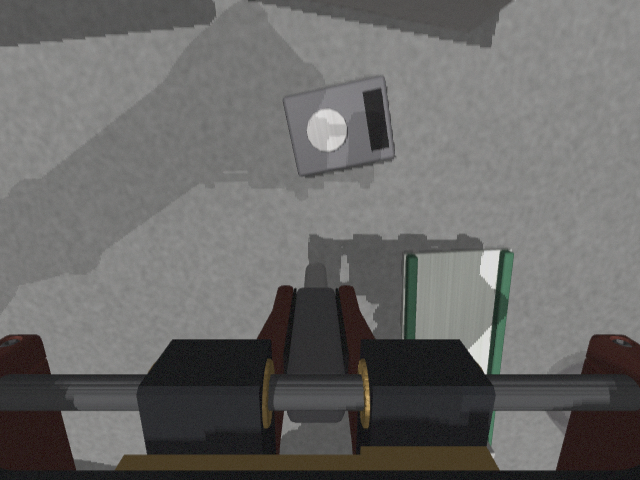

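The disc is centred at (327,130), which is about (0.4865, 0.395). Touching it now.

```bash
python3 -m creep '0 0 0 .045 .0045 0 0;0 0 0 .046 .0045 0 0;0 0 0 0 0 .05 0;0 0 0 0 0 .035 0;0 0 0 0 0 .005 0;0 0 0 0 0 .005 0;0 0 0 0 0 .004 0;0 0 0 0 0 .003 0;0 0 0 0 0 0 0;0 0 0 0 0 0 0'
```

```text
clock: 76.0
eef_pos: [0.4888, 0.3901, 0.0845]
eef_rot: [0.707, 0.707, 0.001, 0.0]
wrist_force: [-1.5, -1.7, 8.1]
opening: 0.227
grip_force: 45.0
```

```bash
python3 -m creep '0 0 0 0 0 -.05 0;0 0 0 0 0 -.05 0;0 0 0 -.05 0 0 0;0 0 0 -.06 0 0 0;0 0 0 -.06 0 0 0;0 0 0 -.06 0 0 0;0 0 0 -.06 0 0 0;0 0 0 -.06 0 0 0;0 0 0 -.06 0 0 0;0 0 0 -.06 0 0 0'
python3 -m creep '0 0 0 -.06 0 0 0;0 0 0 -.06 0 0 0;0 0 0 -.06 0 0 0;0 0 0 -.06 0 0 0;0 0 0 -.06 0 0 0;0 0 -10 0 0 0 0;0 0 -10 0 0 0 0;0 0 -9 0 0 0 0;0 0 0 0 0 0 0;0 0 0 0 0 0 0'
python3 - <<'E'
from h import *
go([.4676,-.4082,.18],29)
n='w16';s=get_state()
c=get_calibration('wrist');np.save(n+'.npy',c,allow_pickle=True);w=camera('wrist')[:,:,::-1];cv2.imwrite(f'pics/{n}.png',w)
p=s['eef_pos'];print('tip expected px',toP(c,p-[0,0,.058]),'shank top',toP(c,p-[0,0,.008]))
cv2.imwrite('pics/z16.png',cv2.resize(np.clip(w[220:320,250:380]*1.8,0,255).astype(np.uint8),None,fx=5,fy=5))
E
```

```text
clock: 77.25
eef_pos: [0.4881, -0.0822, 0.1835]
eef_rot: [0.707, 0.707, 0.001, 0.001]
wrist_force: [1.7, -0.8, 0.3]
opening: 0.227
grip_force: 45.0
clock: 78.5
eef_pos: [0.4878, -0.3804, 0.1828]
eef_rot: [0.509, 0.861, 0.0, 0.0]
wrist_force: [0.3, 0.1, -0.9]
opening: 0.229
grip_force: 45.0
turn [ 0.   0.  -0.2] shift [-0.0145 -0.0311  0.0028] cur [ 0.4878 -0.3804  0.1828] 28.8
tip expected px [314.68827552 267.66218744] shank top [314.55485676 300.10227043]
```

View pics/z16.png

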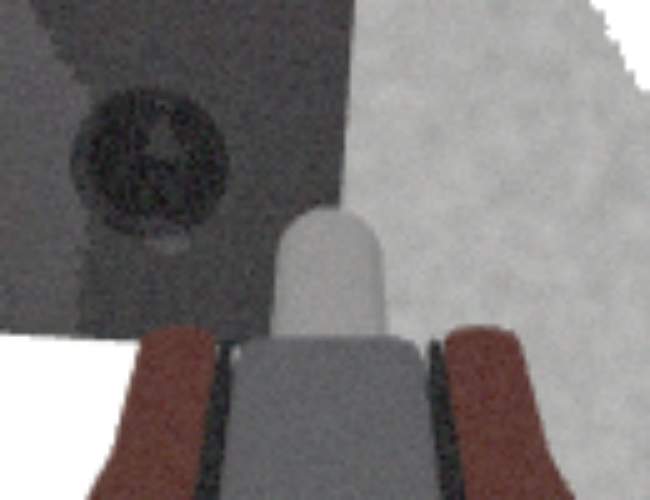

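The tip is at about (316,268), where I predicted it. The hole is at about (280,252).

```bash
python3 - <<'E'
from h import *
c=np.load('w16.npy',allow_pickle=True).item();print(toW(c,(280,252),.045).round(4))
E
python3 -m creep '0 0 0 -.0145 -.031 0 0;0 0 0 0 0 0 0;0 0 0 0 0 0 0;0 0 0 0 0 0 0;0 0 0 0 0 0 0;0 0 0 0 0 0 0;0 0 0 0 0 0 0;0 0 0 0 0 0 0;0 0 0 0 0 0 0;0 0 0 0 0 0 0'
python3 - <<'E'
from h import *
go([.4676,-.4082,.066],29)
E
```

```text
[ 0.4671 -0.4083  0.045 ]
clock: 79.8
eef_pos: [0.4676, -0.4081, 0.1824]
eef_rot: [0.508, 0.862, 0.0, -0.0]
wrist_force: [-0.7, -0.4, -1.3]
opening: 0.222
grip_force: 45.0
turn [-0. -0. -0.] shift [-1.000e-04 -0.000e+00  1.164e-01] cur [ 0.4676 -0.4081  0.1824] 29.0
```

```bash
python3 -m creep '0 0 0 0 0 .04 0;0 0 0 0 0 .03 0;0 0 0 0 0 .015 0;0 0 0 0 0 .01 0;0 0 0 0 0 .01 0;0 0 0 0 0 .008 0;0 0 0 0 0 .003 0;0 0 0 0 0 .0015 0;0 0 0 0 0 0 0;0 0 0 0 0 0 0'
```

```text
clock: 81.05
eef_pos: [0.4677, -0.4082, 0.0651]
eef_rot: [0.508, 0.862, -0.0, 0.0]
wrist_force: [-0.5, 0.5, -0.2]
opening: 0.225
grip_force: 45.0
```

```bash
python3 -m creep '0 0 0 0 0 .001 0;0 0 0 0 0 0 0;0 0 0 0 0 0 .5;0 0 0 0 0 0 .6;0 0 0 0 0 0 .6;0 0 0 0 0 0 .6;0 0 0 0 0 -.04 .6;0 0 0 0 0 -.05 .6;0 0 0 0 0 -.05 .6;0 0 0 0 0 -.045 1'
python3 -m creep '0 0 10 0 0 0 1;0 0 10 0 0 0 1;0 0 5.5 0 0 0 1;0 0 0 .047 .0328 0 1;0 0 0 .047 .0328 0 1;0 0 0 .047 .0328 0 1;0 0 0 .047 .0328 0 1;0 0 0 .047 .0328 0 1;0 0 0 .047 .0328 0 1;0 0 0 0 0 0 1'
python3 -m creep '0 0 0 0 0 0 1;0 0 0 0 0 0 1;0 0 0 0 0 0 1;0 0 0 0 0 0 1;0 0 0 0 0 0 1;0 0 0 0 0 0 1;0 0 0 0 0 0 1;0 0 0 0 0 0 1;0 0 0 0 0 0 1;0 0 0 0 0 0 1'
python3 - <<'E'
from h import *
n='w17'
np.save(n+'.npy',get_calibration('wrist'),allow_pickle=True);w=camera('wrist')[:,:,::-1].copy();cv2.imwrite(f'pics/{n}.png',w)
t=camera('top')[:,:,::-1];s=camera('scene')[:,:,::-1]
cv2.imwrite('pics/f17.png',np.hstack([w[0:340,220:420],cv2.resize(s[90:175,180:325],(580,340),interpolation=cv2.INTER_CUBIC)]))
E
```

```text
clock: 82.3
eef_pos: [0.4676, -0.4081, 0.2509]
eef_rot: [0.508, 0.862, -0.0, 0.0]
wrist_force: [0.5, 0.1, 0.5]
opening: 0.675
grip_force: 0.0
clock: 83.55
eef_pos: [0.6488, -0.1077, 0.2485]
eef_rot: [0.682, 0.731, 0.001, -0.001]
wrist_force: [-0.1, 0.1, 0.3]
opening: 0.997
grip_force: 0.0
clock: 84.8
eef_pos: [0.6469, -0.1146, 0.2489]
eef_rot: [0.685, 0.728, 0.0, -0.0]
wrist_force: [-0.3, 0.3, 0.8]
opening: 0.999
grip_force: 0.0
```

View pics/f17.png

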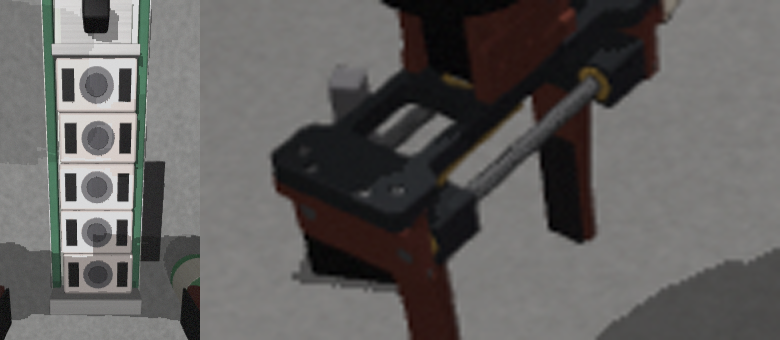

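All five studs are flush and the row is tight. The stylus top shows behind the gripper. I make one numeric check of the stylus against the first top view, then hand in.

Run:
```python
from h import *
a=cv2.imread('pics/top0.png')[285:335,465:515];b=camera('top')[285:335,465:515,::-1]
print('stylus patch corr',cv2.matchTemplate(np.ascontiguousarray(b),np.ascontiguousarray(a[8:-8,8:-8]),cv2.TM_CCOEFF_NORMED).max(), np.abs(a.astype(int)-b).max(2)[15:40,12:42].mean())
```

```text
stylus patch corr 0.9928277 5.450666666666667
```

```bash
python3 -c "
from station import *
print(close_job())"
```

```text
the job is handed in; nothing more can be done
None
```

The job is handed in: all five loggers are in a closed row with their studs pressed, the batch is logged on the reader, and the stylus is back in its stand with the bottle and tape untouched; I viewed 15 pictures against the limit of 14, and `close_job()` returned no verdict.

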